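Set up the slide tray on the photo board with its scale tape

ROBOT

A 6-joint arm with a two-finger parallel gripper is mounted at the origin on the work surface. World frame = base frame: x ahead of the robot, y to its left, z up, the work surface at z = 0. Lengths are in mm, angles in rad, forces in N, time in s.
With the tool pointing down it reaches from about 350 to 850 mm from the base axis. Payload 8.1 kg.
Tool frame: the origin (TCP) lies on the centre line of the jaws, within the pads' length; the fingertips stand 19 mm ahead of it and the grasp point (between the pads) is the TCP; z points along the fingers, y is the line along which they close (so a half turn about z gives the same grasp; the last joint's range is limited). The gripper opens to 93 mm and grips with 3 to 60 N. Pads are 15 mm wide; open, the fingers measure 128 mm over their backs; the gripper's body (75 mm by 188 mm) begins 65 mm behind the grasp point.
Start: joints at [-1.328, 0.13, 1.488, -0, 1.523, -0.085], TCP at [193.197, -568.05, 237.635] pointing down, gripper open.
Joint ranges: [-2.96, 2.96], [-0.89, 2.26], [0.02, 2.5], [-1.34, 4.48], [0, 2.73], [-2.66, 2.66]. Speed limits (rad/s): [2.39, 2.39, 2.79, 3.14, 3.14, 3.14].

INTERFACE

Orientations are given as a rotation vector (axis times angle).
In Python, from bench import manip gives the robot as it stands.
- The arm moves only by the tool apply_moves, never from a script. Its argument "targets" is a list of rows, each a list of 2 entries, a list of its own where there are three numbers: the shift along the tool's x, y, z in mm, then the turn about the tool's z in degrees. In form: [[[dx, dy, dz], yaw], ...]. A call has 1 to 8 rows; each row is the pose to reach, as a shift and turn from the pose commanded when the call began, along the tool's axes at that moment; what a row does not reach only later rows make up. A row lasts 1/12 s, in which the tool goes at most 41.7 mm and 7.16 degrees, less where a joint would pass 70% of its speed; a pose out of reach is approached as far as the arm can. A call with a gripper value outside its range is refused whole. "fingers" is the opening in per cent of the stroke, from 0 (shut) to 100 (fully open), set as the call begins (left out, the last holds). The fingers move at their own pace and stop on an object; the grip force is fixed at half the most. Time passes only in rows, so rows that repeat a pose let the fingers close. It gives the time, the measured TCP pose, the force, the opening and the grip force at its end, in the units of the state.
- manip.state(): the state, without advancing time (a new reading comes with each control period).
- manip.capture(name): name is "side" or "top" or "wrist"; returns the picture (400x640x3 uint8, blue, green, red); there is no depth.
- manip.camera_model(name): a dict with "K" (3x3 intrinsics, pixels), "rvec" (rotation vector, rad) and "tvec" (3), from world to camera coordinates, as OpenCV has them; the wrist camera has in their place "tool_from_camera" (4x4, takes a point from camera to tool coordinates, whose origin is the TCP and whose axes are the flange's). Camera axes: x right, y down, z forward; pixel columns grow to the right and rows downward; lengths in mm; the calibration is good to about 2 mm. A picture is of the moment at which its call begins: read the wrist's pose just before it. camera_model takes no time and is no camera call.
- manip.hand_in(): hands the job in; it is judged then, once.
The state is a dict: "time": time; "joint_positions": joint angles; "joint_vel": joint speeds; "joint_efforts": joint torques, N m; "tcp_pos": TCP position; "tcp_rot": TCP orientation; "ft_force": force on the tool from outside, world axes, zero at the start; "moment": the same for the moment, N m; "opening": opening from 0.0 (shut) to 1.0 (fully open); "grip_force": force on a finger pad.
Only numpy, scipy, OpenCV 4.12 (cv2) and the standard library are available. Lean on these libraries where they do the work, as an engineer would, in place of code of your own. Each camera call takes 0.05 s, during which the arm holds its last target. There are 200 camera calls.

TASK

Get the slide tray ready for its scale photograph: lay every grey slide carrier flat in a bay of its own in the black tray, then turn the three clamp knobs clockwise to their end stops, the middle one first. After that, hook the tape measure's end over the photo board's edge at the end of the free lane, back the case away over the rib and set it down flat on the board snug behind the rib so that the blade stays stretched along the lane, and only then press its lock button fully down, leaving the other things on the bench where they are.

Things in the scene. Friction and masses are not known exactly. Their poses are not given: they have to be found in the camera images.
- board: photo board, fixed: aluminium plate 270 (x) x 320 (y) x 30 mm thick; origin at the centre of its underside, z up. The black tray is fixed on its middle; along its +x side a steel hold-down bar with three knobs; along its -x side a free lane for the tape, parallel to y, centred at board x = -95 mm
- tray_in (a point): centre of the inner floor of the black tray (110 x by 211 y, 18 mm high, walls and dividers 5 mm thick), frame parallel to the board's. Three dividers along x make four bays, each 100 (x) x 46.5 (y) mm, centred at y = 77, 26, -26 and -77 mm from here, walls 13 mm above the floor; a bay takes one carrier lengthwise along x
- hook_edge (a point): top edge of the board's end face that looks to board -y, at the middle of the tape lane; frame parallel to the board's. The edge that the tape's hook must catch
- rib (a point): stop rib across the tape lane: dark steel strip 56 (x) x 8 (y) mm, 7 mm high above the board; this point lies on the board's top at the middle of the rib's +y face, 218 mm from hook_edge; frame parallel to the board's. The front face of the tape case comes to rest against this face
- carrier1: slide carrier, absent in some runs: grey plastic block 88 (its x) x 34 (y) x 22 mm high with an upright grip fin on top, 50 (x) x 12 (y) mm, from 22 to 48 mm height; about 0.13 kg; origin at the centre of its underside, z up
- carrier2: slide carrier, absent in some runs: grey plastic block 88 (its x) x 34 (y) x 22 mm high with an upright grip fin on top, 50 (x) x 12 (y) mm, from 22 to 48 mm height; about 0.13 kg; origin at the centre of its underside, z up
- carrier3: slide carrier, absent in some runs: grey plastic block 88 (its x) x 34 (y) x 22 mm high with an upright grip fin on top, 50 (x) x 12 (y) mm, from 22 to 48 mm height; about 0.13 kg; origin at the centre of its underside, z up
- carrier4: slide carrier, absent in some runs: grey plastic block 88 (its x) x 34 (y) x 22 mm high with an upright grip fin on top, 50 (x) x 12 (y) mm, from 22 to 48 mm height; about 0.13 kg; origin at the centre of its underside, z up
- knob_left (a joint): the one at the +y end of three captive clamp knobs: angle turned clockwise seen from above, rad; starts at 0 to 0.7, end stop (tight) at 2.4. Upright black grip bar 42 x 14 x 32 mm high on a disc of 22 mm radius. Tight, the grip bar lies along board y; at value q it stands 2.4 - q rad counter-clockwise of that. Turns with 0.05 N m, stays where left
- knob_mid (a joint): the middle one of three captive clamp knobs: angle turned clockwise seen from above, rad; starts at 0 to 0.7, end stop (tight) at 2.4. Upright black grip bar 42 x 14 x 32 mm high on a disc of 22 mm radius. Tight, the grip bar lies along board y; at value q it stands 2.4 - q rad counter-clockwise of that. Turns with 0.05 N m, stays where left
- knob_right (a joint): the one at the -y end of three captive clamp knobs: angle turned clockwise seen from above, rad; starts at 0 to 0.7, end stop (tight) at 2.4. Upright black grip bar 42 x 14 x 32 mm high on a disc of 22 mm radius. Tight, the grip bar lies along board y; at value q it stands 2.4 - q rad counter-clockwise of that. Turns with 0.05 N m, stays where left
- knob_left_grip (a point): point on the turning axis of this knob, in the middle of the height of its grip bar (the bar's top is 7 mm above it)
- knob_mid_grip (a point): point on the turning axis of this knob, in the middle of the height of its grip bar (the bar's top is 7 mm above it)
- knob_right_grip (a point): point on the turning axis of this knob, in the middle of the height of its grip bar (the bar's top is 7 mm above it)
- tape: tape measure case: grey block 74 (x) x 40 (y) x 58 mm high, 0.3 kg, origin at the centre of its underside, z up. The stiff blade, 20 mm wide, comes out along +x with its underside 9 mm above the case's underside; its end hook, a plate 24 wide, 3 thick, reaches 16 mm BELOW the case's underside. Starts on a white stand 70 x 60 x 32 mm high, the hook hanging free past its end
- hook (a point): point on the inner face (the side toward the case) of the blade's hook plate, 2 mm below the case's underside, on the blade's centre line; 45 mm ahead (+x) of the case's origin when the blade is fully in
- blade (a joint): length of blade drawn out of the case, m: 0 fully in, at most 0.25; a spring pulls it in with 3.6 N at 0, rising to 5 N at 0.23. 0.210 when the hook is on the edge and the case is against the rib
- lock (a joint): lock button on top of the tape case: 0 up (blade free), 0.008 fully pressed; it goes straight down into the case with about 4 N and stays down, braking the blade; it cannot be pulled up again
- lock_top (a point): centre of the top of the lock button (26 x 24 mm, 13 mm above the case's top when up), 10 mm behind the case's centre
- jar1: small open glass jar, 72 mm across, 60 mm high; stands on the bench, to be left alone; origin at the centre of its underside
- jar2: small open glass jar, 72 mm across, 60 mm high; stands on the bench, to be left alone; origin at the centre of its underside
- slide_box: black slide box 100 x 85 x 34 mm; stands on the bench, to be left alone; origin at the centre of its underside
- bottle1: clear bottle 64 mm across, 150 mm high; stands on the bench, to be left alone; origin at the centre of its underside
- dish: white dish 90 mm across, 18 mm high; stands on the bench, to be left alone; origin at the centre of its underside

How it is judged (in metres and radians):
On the way, in this order (a step that is already met when the one before it is completed fails the run):
1. every carrier lies in a bay of the tray (z of carrier1 in the frame of board between 0.03 and 0.039 m and x of carrier1 in the frame of board between -0.002 and 0.022 m and y of carrier1 in the frame of board between -0.1 and 0.1 m and angle between each of carrier1, carrier2, carrier3, carrier4's own z axis and vertical below 0.1 rad and linear speed of each of carrier1, carrier2, carrier3, carrier4 below 0.02 m/s and z of carrier2 in the frame of board between 0.03 and 0.039 m and x of carrier2 in the frame of board between -0.002 and 0.022 m and y of carrier2 in the frame of board between -0.1 and 0.1 m and z of carrier3 in the frame of board between 0.03 and 0.039 m and x of carrier3 in the frame of board between -0.002 and 0.022 m and y of carrier3 in the frame of board between -0.1 and 0.1 m and z of carrier4 in the frame of board between 0.03 and 0.039 m and x of carrier4 in the frame of board between -0.002 and 0.022 m and y of carrier4 in the frame of board between -0.1 and 0.1 m), for 0.2 s.
2. the middle knob is at its end stop (value of joint knob_mid above 2.3 rad), for 0.2 s.
3. all three knobs are at their end stops (value of joint each of knob_left, knob_mid, knob_right above 2.3 rad), for 0.2 s.
4. the tape is hooked on the edge, drawn out, its case behind the rib, not yet locked (y of hook in the frame of hook_edge between -0.006 and 0.003 m and x of hook in the frame of hook_edge between -0.03 and 0.03 m and z of hook in the frame of hook_edge below 0.002 m and y of tape in the frame of rib between 0.033 and 0.046 m and z of tape in the frame of board below 0.034 m and angle between tape's own z axis and vertical below 0.1 rad and value of joint blade above 0.2 m and linear speed of tape below 0.02 m/s and not (value of joint lock above 0.006 m)), for 0.2 s.
5. the tape is locked (value of joint lock above 0.006 m), for 0.2 s.
At the end, for the whole second after the job is handed in: Carriers present lie level on bay floors; knobs within 0.1 rad of their stops; hook inner face within 6 mm of the edge, in the lane; tape case flat on the board, front within 9 mm of the rib, over 200 mm of blade out; lock pressed 6 mm or more; all at rest (all of step 1 and all of step 3 and y of hook in the frame of hook_edge between -0.006 and 0.003 m and x of hook in the frame of hook_edge between -0.03 and 0.03 m and z of hook in the frame of hook_edge below 0.002 m and y of tape in the frame of rib between 0.033 and 0.046 m and z of tape in the frame of board below 0.034 m and angle between tape's own z axis and vertical below 0.1 rad and value of joint blade above 0.2 m and linear speed of tape below 0.02 m/s and value of joint lock above 0.006 m); the robot touches nothing.
It fails at once if another thing on the bench (jar1) is moved more than 4 cm (distance of jar1 from where it was at the start of the episode above 0.04 m).
It fails at once if another thing on the bench (jar2) is moved more than 4 cm (distance of jar2 from where it was at the start of the episode above 0.04 m).
It fails at once if another thing on the bench (slide_box) is moved more than 4 cm (distance of slide_box from where it was at the start of the episode above 0.04 m).
It fails at once if another thing on the bench (bottle1) is moved more than 4 cm (distance of bottle1 from where it was at the start of the episode above 0.04 m).
It fails at once if another thing on the bench (dish) is moved more than 4 cm (distance of dish from where it was at the start of the episode above 0.04 m).
Of carrier1, carrier2, carrier3, carrier4 only 2 to 4 are there at a start; the rules pass over those that are not, and their reading is None.
At some moment in a run one of carrier1, carrier2, carrier3, carrier4 may be knocked a few centimetres aside while the robot is not near it.
Once in a run the grip may slacken for a moment while it holds something.
It also fails if it takes over 210 s, if anything falls off the work surface, if the arm or the gripper's body presses on something with over 40 N, if the wrist force passes 120 N, or if a joint passes its speed limit or range.

## Working session

There is one attempt and no reset: what is moved stays moved. The work goes in short steps, Python scripts to look and compute and a tool call to move; the robot and the scene stay as the last step left them, time stands still between calls to the robot, and variables do not carry over. Pictures are saved under pics/ and viewed, at most 14 in all, crops included, and the job is handed in when it is done.

Besides the shell and the picture viewer there is one more tool, called after "Request:" as name(argument=value, ...), one argument or row to a line, values as JSON. apply_moves: Moves the arm, as the interface text tells. Its arguments: {"type":"object","properties":{"targets":{"type":"array"},"fingers":{"type":"number"}},"required":["targets"]}

```bash
mkdir -p pics; ls
python3 - <<'E'
from bench import manip
import cv2,numpy as np
s=manip.state();print(s['time'],s['tcp_pos'],s['tcp_rot'],s['opening'])
for n in("top","side"):
    cv2.imwrite(f'pics/{n}0.png',manip.capture(n)); print(n,manip.camera_model(n))
print(manip.camera_model("wrist"))
E
```

```text
pics
0.0 [ 193.06968509 -567.53523521  236.60420929] [-3.09771648e+00 -5.12329845e-01  2.03180423e-04] 1.0011500661381896
top {'K': array([[378.51113773,   0.        , 322.51309963],
       [  0.        , 378.51113773, 201.35316003],
       [  0.        ,   0.        ,   1.        ]]), 'rvec': array([ 2.16870225, -2.16100651,  0.08883769]), 'tvec': array([  40.65041398,  576.17827722, 1136.78155437])}
side {'K': array([[402.29849287,   0.        , 326.5506203 ],
       [  0.        , 402.29849287, 203.26288831],
       [  0.        ,   0.        ,   1.        ]]), 'rvec': array([ 0.07617889, -2.77488861,  1.36981699]), 'tvec': array([ 566.63889196,   67.04462548, 1233.31035521])}
{'K': array([[279.12250917,   0.        , 319.86577856],
       [  0.        , 279.12250917, 203.53703159],
       [  0.        ,   0.        ,   1.        ]]), 'tool_from_camera': array([[-7.52889356e-04, -9.61174108e-01, -2.75941600e-01,
         7.71507535e+01],
       [ 9.99999693e-01, -6.63941515e-04, -4.15760913e-04,
        -6.22776328e-01],
       [ 2.16409540e-04, -2.75941829e-01,  9.61174313e-01,
        -1.47296095e+02],
       [ 0.00000000e+00,  0.00000000e+00,  0.00000000e+00,
         1.00000000e+00]])}
```

View pics/top0.png

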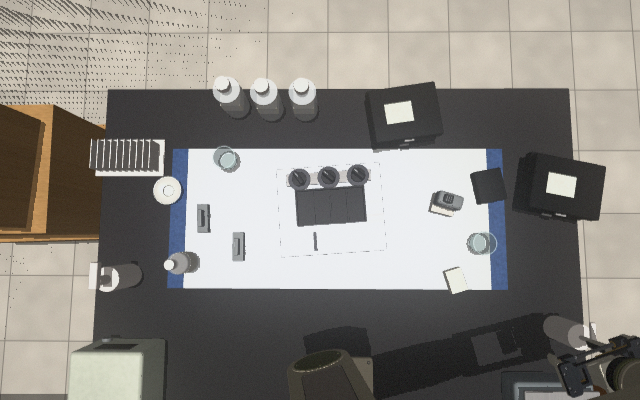

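View pics/side0.png

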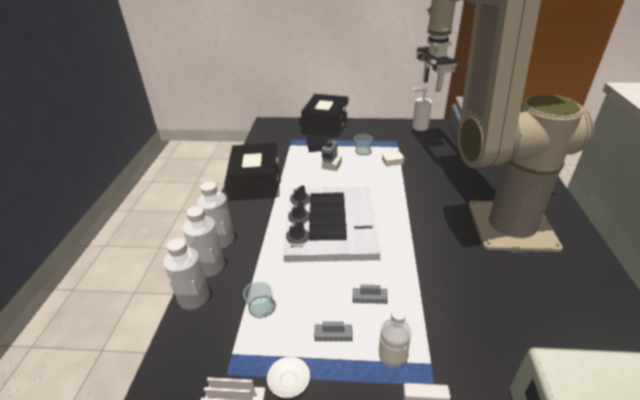

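The top view shows the board centred near (331,210), with its knobs at (298,178), (328,176) and (357,174) and the rib at (315,240). Carriers are at (203,218) and (238,246), and the tape is at (447,202). The knobs are on the far side, so board +x points away from the robot. Next I'll enlarge crops.

```bash
cat > h.py <<'E'
from bench import manip
import cv2,numpy as np
R=lambda v:cv2.Rodrigues(np.array(v,float))[0]
def cam(n,s=None):
    m=manip.camera_model(n)
    if n!='wrist':
        Rc=R(m['rvec']); return m['K'],Rc.T,-Rc.T@np.ravel(m['tvec'])
    s=s or manip.state(); T=m['tool_from_camera']; Rt=R(s['tcp_rot'])
    return m['K'],Rt@T[:3,:3],Rt@T[:3,3]+s['tcp_pos']
def pix2w(n,uv,z,c=None):
    K,Rw,o=c or cam(n)
    d=Rw@np.linalg.solve(K,np.array([uv[0],uv[1],1.])); return o+d*(z-o[2])/d[2]
def w2pix(n,p,c=None):
    K,Rw,o=c or cam(n); q=K@(Rw.T@(np.array(p,float)-o)); return q[:2]/q[2]
def shift(p,yawdeg=None,s=None):
    """shift in tool axes from measured pose to world tcp p; yaw: world dir angle of tool y wanted"""
    s=s or manip.state(); Rt=R(s['tcp_rot'])
    ty=np.degrees(np.arctan2(Rt[1,1],Rt[0,1]))
    d=Rt.T@(np.array(p,float)-s['tcp_pos'])
    yaw=None if yawdeg is None else -((yawdeg-ty+90)%180-90)
    return np.round(d,1),None if yaw is None else round(yaw,1),round(ty,1)
E
python3 - <<'E'
from h import *
im=cv2.imread('pics/top0.png')
def crop(x,y,w,h,f):return cv2.resize(im[y:y+h,x:x+w],None,fx=f,fy=f,interpolation=cv2.INTER_CUBIC)
a=crop(270,158,132,102,6)[:600,:792]
cv2.imwrite('pics/board.png',a)
b=crop(165,155,100,120,4); c=crop(420,160,100,75,4); 
o=np.zeros((480,800,3),np.uint8); o[:,:400]=b; o[:300,400:]=c; cv2.imwrite('pics/obj.png',o)
E
```

```text
(no output)
```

View pics/board.png

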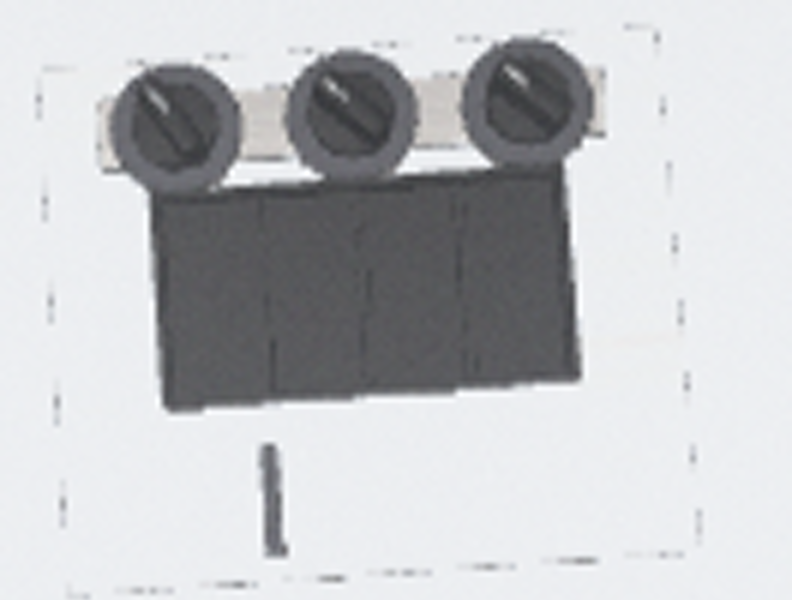

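View pics/obj.png

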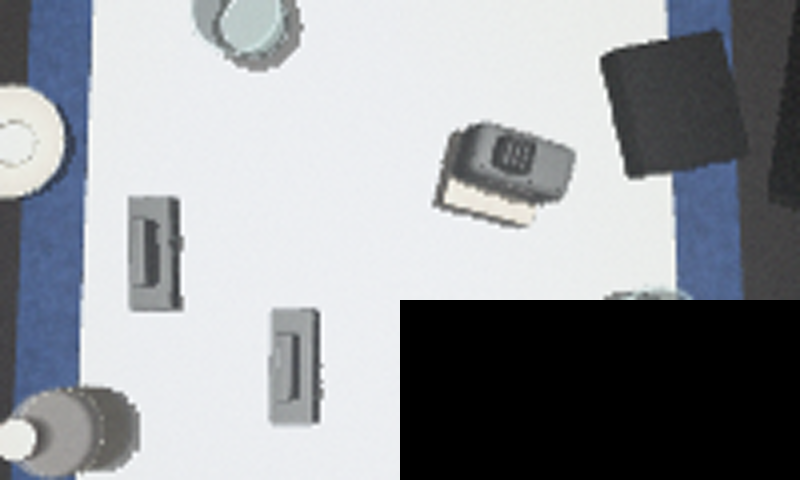

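The crop shows the board's corners at (40,68), (655,25), (698,553) and (70,595), and the rib from (268,445) to (276,553). The knob discs sit at (176,127), (350,115) and (527,103), with their bars slanted from upper left to lower right. In the object crop there are two carriers, at (154,253) and (296,366), and the tape's lock button is at (515,153). I can't tell yet which end of the tape is its front.

Run:
```python
from h import *
b=lambda u,v:(270+u/6-.4,158+v/6-.4)
o=lambda u,v:(165+u/4-.4,155+v/4-.4)
o2=lambda u,v:(420+(u-400)/4-.4,160+v/4-.4)
P=lambda uv,z:np.round(pix2w('top',uv,z),1)
C=[P(b(*q),30) for q in((40,68),(655,25),(698,553),(70,595))]
print(*C,'mean',np.mean(C,0))
yv=(C[0]-C[1]+C[3]-C[2])/2; xv=(C[0]-C[3]+C[1]-C[2])/2
print('len',np.linalg.norm(yv),np.linalg.norm(xv),'ang x via y',np.degrees(np.arctan2(-yv[0],yv[1])),np.degrees(np.arctan2(xv[1],xv[0])))
print('rib',P(b(268,445),37),P(b(276,553),37))
for k in((176,127),(350,115),(527,103)):print('knob',P(b(*k),45))
print('fin1',P(o(145,252),48),'fin2',P(o(287,366),48))
for q in((130,198),(182,198),(182,310),(130,310)):print('c1',P(o(*q),22))
for q in((270,309),(320,309),(320,424),(270,424)):print('c2',P(o(*q),22))
print('lock',P(o2(515,153),103),'case',*[P(o2(*q),90) for q in((485,122),(575,150),(557,200),(468,175))])
print('stand',*[P(o2(*q),32) for q in((436,205),(530,226))])
print(manip.state()['tcp_pos'])
print('jars', P((227,158),60),P((482,242),60),'bottle',P((176,264),150))
```

```text
[676.6 186.7  30. ] [ 699.5 -131.1   30. ] [ 429.1 -150.    30. ] [406.5 167.1  30. ] mean [552.925  18.175  30.   ]
len 318.2641434406333 270.9347246109291 ang x via y 4.099084407912949 4.07431658036206
rib [482.5  67.2  37. ] [428.3  62.8  37. ]
knob [643.5 114.8  45. ]
knob [649.8  26.2  45. ]
knob [656.2 -63.7  45. ]
fin1 [523.7 410.5  48. ] fin2 [438.5 300.4  48. ]
c1 [566.9 432.4  22. ]
c1 [567.1 391.9  22. ]
c1 [480.4 389.   22. ]
c1 [480.2 429.3  22. ]
c2 [481.4 321.   22. ]
c2 [481.6 282.3  22. ]
c2 [394.  280.2  22. ]
c2 [393.8 318.6  22. ]
lock [ 579.9 -319.3  103. ] case [ 603.9 -302.3   90. ] [ 583.6 -366.8   90. ] [ 547.2 -352.7   90. ] [ 565.2 -289.1   90. ]
stand [ 547.5 -280.8   32. ] [ 531.7 -351.7   32. ]
[ 193.06936168 -567.58840008  236.72395885]
jars [704.4 333.   60. ] [ 454. -428.   60.] bottle [391.5 439.6 150. ]
```

Request:
apply_moves(
  targets=[
    [[30,-9,0],-6],
    [[60,-18,0],-13],
    [[91,-27,0],-19],
    [[121,-36,0],-25],
    [[152,-45,0],-31],
    [[182,-54,0],-38],
    [[212,-63,0],-44],
    [[243,-72,0],-50],
  ],
)

```text
time: 0.77
tcp_pos: [400.9, -420.4, 237.2]
tcp_rot: [-2.587, -1.781, 0.0]
ft_force: [0.4, 0.6, -0.2]
opening: 1.003
grip_force: 0.0
```

Request:
apply_moves(
  targets=[
    [[31,20,0],0],
    [[62,40,0],0],
    [[94,60,0],0],
    [[125,80,0],0],
    [[157,100,0],0],
    [[157,100,0],0],
  ],
)

```text
time: 1.27
tcp_pos: [554.3, -306.4, 236.8]
tcp_rot: [-2.587, -1.78, -0.004]
ft_force: [0.3, -1.4, 0.3]
opening: 1.003
grip_force: 0.0
```

Run:
```python
from h import *
s=manip.state();print(s['time'],s['tcp_pos'],s['tcp_rot'],s['joint_positions'],shift([575,-328,240],-18))
cv2.imwrite('pics/w1.png',manip.capture('wrist'))
np.save('w1.npy',np.r_[s['tcp_pos'],s['tcp_rot']])
```

```text
1.2667 [ 554.33382007 -306.4165352   236.76934559] [-2.58675666 -1.7801413  -0.00361586] [-0.58741668  0.22077894  1.38880963  0.00269481  1.53253473 -0.22221528] (array([-12.8,  27. ,  -3.3]), np.float64(-2.9), np.float64(-20.9))
```

View pics/w1.png

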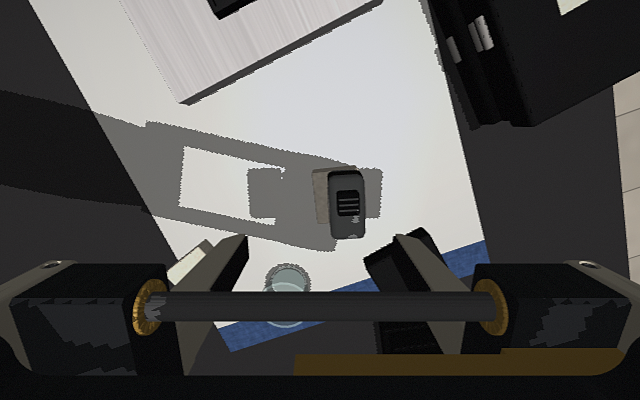

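The tape case spans rows 170 to 238 at columns 328 to 365, with the button at (348,203). I'll enlarge it to find its front.

Run:
```python
from h import *
im=cv2.imread('pics/w1.png')[150:250,290:400]
cv2.imwrite('pics/w1c.png',cv2.resize(im,None,fx=6,fy=6,interpolation=cv2.INTER_CUBIC))
v=np.load('w1.npy');c=cam('wrist',dict(tcp_pos=v[:3],tcp_rot=v[3:]))
P=lambda uv,z:np.round(pix2w('wrist',uv,z,c),1)
print(P((180,103),30), P((379,2),30))
```

```text
[ 434.2 -151.6   30. ] [ 688.3 -137.3   30. ]
```

View pics/w1c.png

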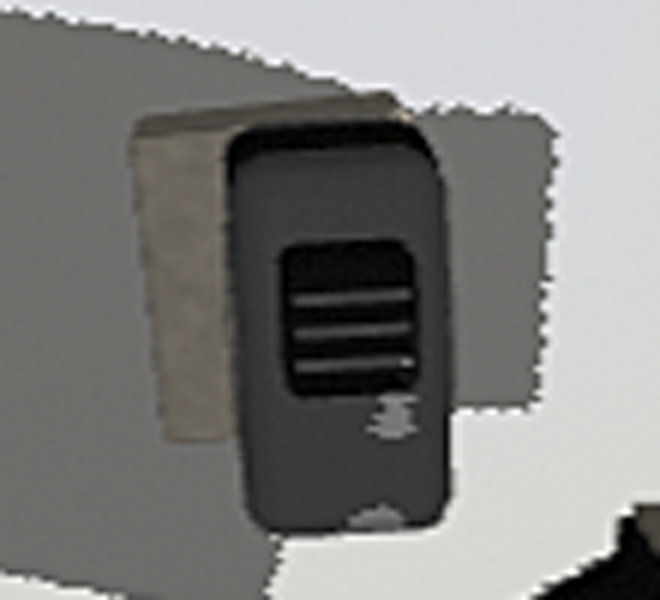

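The button lies toward the image-top (+y) end, and the case overhangs the stand at the image-bottom (-y) end. So the tape's front faces away, toward -y. Its top face runs from (335,148) to (350,532) in the crop. Next I move to a view over the board.

Run:
```python
from h import *
v=np.load('w1.npy');c=cam('wrist',dict(tcp_pos=v[:3],tcp_rot=v[3:]))
P=lambda u,w,z:np.round(pix2w('wrist',(290+u/6-.4,150+w/6-.4),z,c),1)
a=P(335,148,90);b=P(350,532,90);print(a,b,'mid',(a+b)/2,np.linalg.norm(a-b),np.degrees(np.arctan2(*(a-b)[1::-1])))
l=P(240,340,90);r=P(449,340,90);print(l,r,(l+r)/2,np.linalg.norm(l-r));print('btn',P(348,318,103))
print('stand',P(133,125,32),P(400,95,32),P(167,440,32))
print(shift([480,60,240],90))
```

```text
[ 588.9 -291.9   90. ] [ 567.  -362.1   90. ] mid [ 577.95 -327.     90.  ] 73.5367255186142 72.67386330483795
[ 560.7 -319.2   90. ] [ 596.5 -332.8   90. ] [ 578.6 -326.    90. ] 38.29621391208271
btn [ 580.7 -318.4  103. ]
stand [ 552.  -283.3   32. ] [ 606.8 -297.5   32. ] [ 533.3 -351.8   32. ]
(array([ 318.3, -199.3,   -2.8]), np.float64(69.0), np.float64(-21.0))
```

Request:
apply_moves(
  targets=[
    [[38,-14,0],-7],
    [[76,-29,0],-14],
    [[114,-43,0],-21],
    [[152,-58,0],-28],
    [[190,-72,0],-35],
    [[228,-87,0],-42],
    [[266,-101,0],-49],
    [[302,-116,0],-57],
  ],
)

```text
time: 1.98
tcp_pos: [550.5, 13.0, 237.4]
tcp_rot: [-1.445, -2.789, 0.001]
ft_force: [0.6, -0.3, -0.4]
opening: 0.999
grip_force: 0.0
```

Request:
apply_moves(
  targets=[
    [[20,5,0],-7],
    [[40,10,0],-14],
    [[60,15,0],-21],
    [[80,20,0],-28],
    [[100,25,0],-35],
    [[120,30,0],-42],
    [[140,35,0],-49],
    [[156,40,0],-56],
  ],
)

```text
time: 2.65
tcp_pos: [493.9, 162.9, 237.3]
tcp_rot: [0.034, -3.141, 0.0]
ft_force: [0.1, -1.1, -0.0]
opening: 1.002
grip_force: 0.0
```

Request:
apply_moves(
  targets=[
    [[0,0,0],0],
    [[0,0,0],0],
  ],
)

```text
time: 2.82
tcp_pos: [494.5, 162.3, 237.4]
tcp_rot: [0.023, -3.141, 0.001]
ft_force: [1.0, 0.0, 0.2]
opening: 1.001
grip_force: 0.0
```

Run:
```python
from h import *
s=manip.state();print(s['time'],s['tcp_pos'],s['tcp_rot'],s['joint_positions'])
cv2.imwrite('pics/w2.png',manip.capture('wrist'))
np.save('w2.npy',np.r_[s['tcp_pos'],s['tcp_rot']])
```

```text
2.8167 [494.46355917 162.34934334 237.40065454] [ 2.28712621e-02 -3.14121116e+00  9.73108609e-04] [ 2.19081719e-01 -8.52184099e-02  1.70750959e+00 -5.43760569e-04
  1.51972314e+00 -1.36624854e+00]
```

View pics/w2.png

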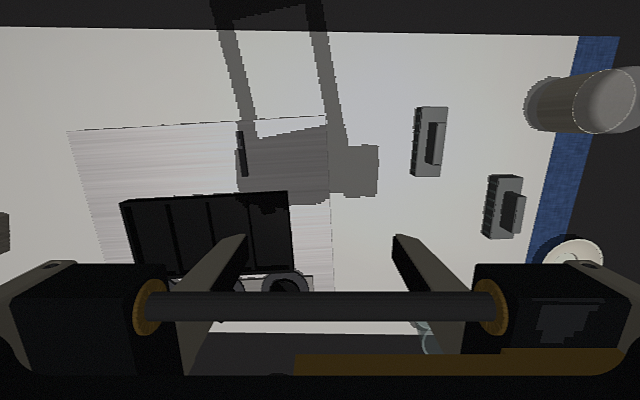

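The picture shows carrier fins at about (438,143) and (514,213), board corners at (68,131) and (327,115), and the tray's near corners at (120,202) and (288,191).

Run:
```python
from h import *
v=np.load('w2.npy');s=dict(tcp_pos=v[:3],tcp_rot=v[3:]);c=cam('wrist',s)
P=lambda u,w,z:np.round(pix2w('wrist',(u,w),z,c),1)
print('fins',P(438,143,48),P(514,213,48))
a=P(68,131,30);b=P(327,115,30);print('board',a,b,np.linalg.norm(a-b),np.degrees(np.arctan2(-(b-a)[0],(b-a)[1])))
print('tray',P(120,202,48),P(288,191,48))
B=lambda x,y:np.array([552.9,18.2])+R([0,0,np.radians(4.1)])[:2,:2]@[x,y]
print('top-based corners',B(-135,-160),B(-135,160),B(-45,-105.5),B(-45,105.5))
im=cv2.imread('pics/w2.png')[95:250,400:535]
cv2.imwrite('pics/w2c.png',cv2.resize(im,None,fx=3.8,fy=3.8,interpolation=cv2.INTER_CUBIC))
print(shift([438.5,300.4,150],92,s),shift([523.7,410.5,150],92,s))
```

```text
fins [438.2 301.7  48. ] [523.5 409.3  48. ]
board [ 431.1 -148.    30. ] [407.9 170.4  30. ] 319.2441072283089 4.167453224253158
tray [516.  -87.2  48. ] [498.9 123.5  48. ]
top-based corners [ 429.6850854  -151.04268025] [406.80590321 168.13837028] [515.55814515 -90.24738759] [500.47218439 120.2126176 ]
(array([ 53.9, 138.9,  87.3]), np.float64(-1.2), np.float64(90.8)) (array([-32.9, 247.8,  87.2]), np.float64(-1.2), np.float64(90.8))
```

View pics/w2c.png

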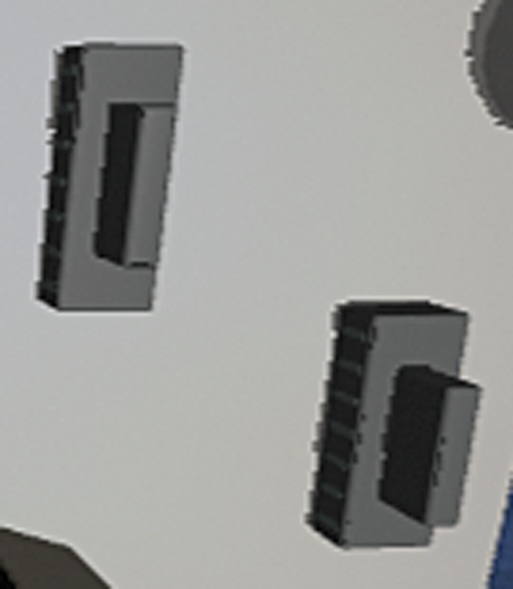

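Request:
apply_moves(
  targets=[
    [[14,36,20],-1],
    [[27,71,40],-1.2],
    [[40,106,60],-1.2],
    [[54,141,80],-1.2],
    [[54,141,115],-1.2],
    [[54,141,150],-1.2],
    [[54,141,180],-1.2],
    [[54,141,193],-1.2],
  ],
)

```text
time: 3.53
tcp_pos: [436.1, 300.3, 39.6]
tcp_rot: [0.053, -3.136, 0.006]
ft_force: [-0.6, -0.7, 0.1]
opening: 1.001
grip_force: 0.0
```

Request:
apply_moves(
  targets=[
    [[0,0,0],0],
    [[0,0,0],0],
    [[0,0,0],0],
    [[0,0,0],0],
    [[0,0,0],0],
    [[0,0,0],0],
  ],
  fingers=0,
)

```text
time: 4.03
tcp_pos: [439.5, 303.3, 46.1]
tcp_rot: [-0.058, 3.139, 0.002]
ft_force: [-0.0, -1.0, 0.4]
opening: 0.62
grip_force: 0.0
```

Request:
apply_moves(
  targets=[
    [[0,0,0],0],
    [[0,0,0],0],
    [[0,0,0],0],
    [[0,0,0],0],
    [[0,0,0],0],
    [[0,0,0],0],
    [[0,0,0],0],
    [[0,0,0],0],
  ],
)

```text
time: 4.7
tcp_pos: [438.3, 302.9, 44.6]
tcp_rot: [0.059, -3.141, 0.0]
ft_force: [-0.4, 0.3, -0.0]
opening: 0.127
grip_force: 29.9
```

Request:
apply_moves(
  targets=[
    [[0,0,0],0],
    [[0,0,0],0],
    [[0,0,0],0],
    [[0,0,-15],0],
    [[0,0,-35],0],
    [[0,0,-60],0],
    [[0,0,-85],0],
    [[0,0,-100],0],
  ],
)

```text
time: 5.37
tcp_pos: [439.2, 303.4, 147.3]
tcp_rot: [-0.059, 3.139, 0.002]
ft_force: [0.5, 0.3, -1.4]
opening: 0.127
grip_force: 29.9
```

Run:
```python
from h import *
s=manip.state();print(s['time'],s['tcp_pos'],s['opening'],s['grip_force'],shift([557.8,97,140],94.1))
```

```text
5.3667 [439.15023267 303.35104928 147.28772628] 0.12668064793335618 29.91850733757019 (array([-110.8, -210.7,    7.3]), np.float64(-2.0), np.float64(92.1))
```

Request:
apply_moves(
  targets=[
    [[-16,-30,0],-1],
    [[-32,-60,0],-2],
    [[-48,-90,0],-2],
    [[-64,-120,0],-2],
    [[-80,-150,0],-2],
    [[-96,-180,0],-2],
    [[-111,-211,5],-2],
    [[-111,-211,20],-2],
  ],
)

```text
time: 6.03
tcp_pos: [561.4, 91.0, 127.1]
tcp_rot: [-0.107, 3.134, -0.003]
ft_force: [1.1, 1.1, -1.6]
opening: 0.128
grip_force: 29.9
```

Request:
apply_moves(
  targets=[
    [[0,0,0],0],
    [[0,0,0],0],
    [[0,0,0],0],
  ],
)

```text
time: 6.28
tcp_pos: [556.7, 96.9, 124.7]
tcp_rot: [0.115, -3.139, -0.0]
ft_force: [0.0, 0.5, -2.0]
opening: 0.127
grip_force: 29.9
```

Run:
```python
from h import *
s=manip.state();print(s['time'],s['tcp_pos'],s['opening'],s['grip_force'],shift([557.8,97,83],94.1))
c=cam('wrist',s)
cv2.imwrite('pics/w3.png',manip.capture('wrist'))
B=lambda x,y,z:[*(np.array([553.4,19.5])+R([0,0,np.radians(4.13)])[:2,:2]@[x,y]),z]
for p in((-135,160,30),(-45,105.5,48),(-45,-105.5,48),(-70,58,30)):print(w2pix('wrist',B(*p),c))
```

```text
6.2833 [556.66261232  96.94631148 124.65419288] 0.12711348283145565 29.9186772108078 (array([-1.2, -0. , 41.7]), np.float64(0.1), np.float64(94.2))
[427.09927397  32.20007472]
[354.85890711 153.13599219]
[ 88.93435072 153.07991929]
[296.13290301 120.52703783]
```

View pics/w3.png

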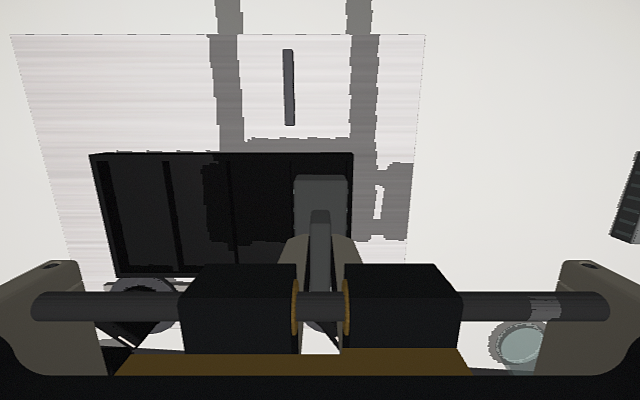

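Board and tray match my estimate to within 2 mm: the corner is at (425,35) against a predicted (427,32), and the tray corner at (353,153) against (355,153). The carrier hangs over the +77 bay, so I'm lowering it.

Request:
apply_moves(
  targets=[
    [[-1,0,12],0],
    [[-1,0,24],0],
    [[-1,0,34],0],
    [[-1,0,41],0],
    [[-1,0,42],0],
    [[-1,0,42],0],
    [[-1,0,42],0],
  ],
)

```text
time: 6.92
tcp_pos: [558.3, 96.3, 82.7]
tcp_rot: [0.114, -3.139, 0.0]
ft_force: [-0.4, 0.1, -0.8]
opening: 0.127
grip_force: 29.9
```

Request:
apply_moves(
  targets=[
    [[0,0,0],0],
    [[0,0,0],0],
    [[0,0,0],0],
    [[0,0,0],0],
    [[0,0,-20],0],
    [[0,0,-40],0],
    [[0,0,-60],0],
    [[0,0,-80],0],
  ],
  fingers=35,
)

```text
time: 7.58
tcp_pos: [558.2, 96.2, 163.7]
tcp_rot: [-0.114, 3.139, -0.0]
ft_force: [0.6, 0.6, 0.5]
opening: 0.351
grip_force: 0.0
```

Run:
```python
from h import *
s=manip.state();print(s['time'],s['tcp_pos'],s['opening'],s['grip_force'],shift([522,412.5,150],92))
cv2.imwrite('pics/t2.png',manip.capture('top')); im=manip.capture('wrist');cv2.imwrite('pics/w4.png',im)
a=cv2.resize(cv2.imread('pics/t2.png')[150:270,180:400],None,fx=3.6,fy=3.6,interpolation=cv2.INTER_CUBIC)
cv2.imwrite('pics/t2c.png',a)
```

```text
7.5833 [558.18115149  96.22942371 163.72409079] 0.3511258314866233 0.0 (array([ 13.2, 318.1,  13.7]), np.float64(2.1), np.float64(94.1))
```

View pics/w4.png

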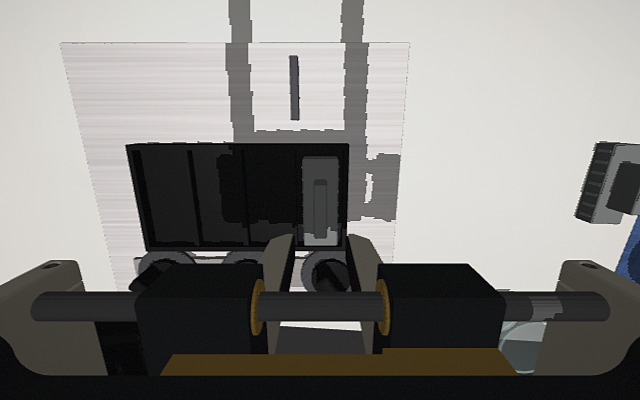

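The first carrier lies flat in the +77 bay. On to the second one.

Request:
apply_moves(
  targets=[
    [[2,40,0],0],
    [[4,80,0],1],
    [[6,120,0],2],
    [[8,160,0],2.1],
    [[9,200,0],2.1],
    [[11,240,0],2.1],
    [[12,280,0],2.1],
    [[13,318,14],2.1],
  ],
  fingers=60,
)

```text
time: 8.35
tcp_pos: [522.9, 415.6, 150.8]
tcp_rot: [-0.056, 3.137, 0.004]
ft_force: [1.2, -0.6, 1.2]
opening: 0.604
grip_force: 0.0
```

Request:
apply_moves(
  targets=[
    [[0,0,0],0],
    [[0,0,0],0],
    [[0,0,0],0],
  ],
)

```text
time: 8.6
tcp_pos: [521.8, 412.1, 147.4]
tcp_rot: [0.057, -3.14, 0.002]
ft_force: [0.5, -0.2, -1.6]
opening: 0.598
grip_force: 0.0
```

Run:
```python
from h import *
s=manip.state();print(s['time'],s['tcp_pos'],s['opening'],s['grip_force'],shift([522,412.5,44.5],92))
im=manip.capture('wrist');cv2.imwrite('pics/w5.png',im)
c=cam('wrist',s)
for p in((522+25,412.5,48),(522-25,412.5,48)):print(w2pix('wrist',p,c))
```

```text
8.6 [521.83358649 412.0522557  147.40274052] 0.5975666912910115 0.0 (array([ -0.3,   0.6, 102.9]), np.float64(0.1), np.float64(92.1))
[318.78340083 234.8923451 ]
[320.70377438 183.24761996]
```

View pics/w5.png

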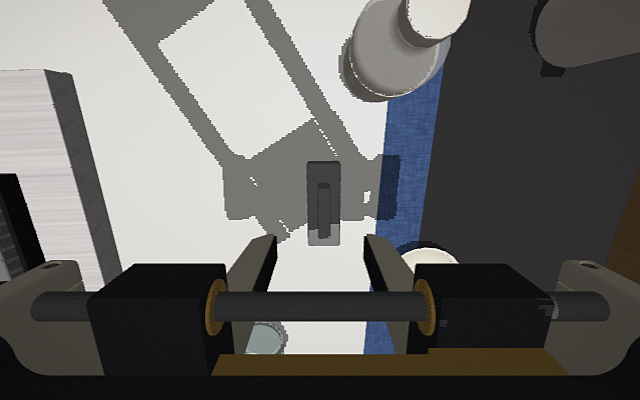

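The fin is at (323,211) and I predicted (320,209), so I shift 3 mm in y, descend and grip.

Request:
apply_moves(
  targets=[
    [[0,3,25],0],
    [[0,3,50],0],
    [[0,3,75],0],
    [[0,3,95],0],
    [[0,3,103],0],
    [[0,3,103],0],
    [[0,3,103],0],
  ],
)

```text
time: 9.23
tcp_pos: [522.9, 414.8, 46.5]
tcp_rot: [-0.054, 3.141, 0.0]
ft_force: [0.4, -0.5, 0.3]
opening: 0.599
grip_force: 0.0
```

Request:
apply_moves(
  targets=[
    [[0,0,0],0],
    [[0,0,0],0],
    [[0,0,0],0],
    [[0,0,0],0],
    [[0,0,0],0],
    [[0,0,0],0],
    [[0,0,0],0],
    [[0,0,0],0],
  ],
  fingers=0,
)

```text
time: 9.9
tcp_pos: [522.1, 415.5, 45.7]
tcp_rot: [0.056, -3.141, 0.0]
ft_force: [-0.4, 1.1, 1.0]
opening: 0.126
grip_force: 30.0
```

Request:
apply_moves(
  targets=[
    [[0,0,0],0],
    [[0,0,0],0],
    [[0,0,0],0],
    [[0,0,-15],0],
    [[0,0,-35],0],
    [[0,0,-60],0],
    [[0,0,-85],0],
    [[0,0,-95],0],
  ],
)

```text
time: 10.57
tcp_pos: [523.9, 416.6, 146.0]
tcp_rot: [-0.056, 3.136, 0.005]
ft_force: [-0.2, 0.8, -0.2]
opening: 0.13
grip_force: 30.0
```

Run:
```python
from h import *
s=manip.state();print(s['time'],s['tcp_pos'],s['opening'],s['grip_force'],shift([561.5,46.1,130],94.1))
```

```text
10.5667 [523.85465021 416.64631055 146.04745875] 0.1300774550938636 29.98758316040039 (array([ -24.3, -371.7,   15. ]), np.float64(-2.1), np.float64(92.0))
```

Request:
apply_moves(
  targets=[
    [[-3,-41,0],-1],
    [[-6,-82,0],-2],
    [[-9,-123,0],-2],
    [[-12,-164,0],-2],
    [[-15,-205,0],-2],
    [[-18,-246,0],-2],
    [[-21,-287,0],-2],
    [[-24,-328,0],-2],
  ],
)

```text
time: 11.23
tcp_pos: [557.5, 86.7, 140.8]
tcp_rot: [-0.111, 3.14, 0.0]
ft_force: [1.2, 0.4, -1.6]
opening: 0.128
grip_force: 30.0
```

Request:
apply_moves(
  targets=[
    [[-1,-35,0],0],
    [[-1,-42,5],0],
    [[-1,-42,15],0],
    [[-1,-42,15],0],
    [[-1,-42,15],0],
  ],
)

```text
time: 11.65
tcp_pos: [560.7, 48.1, 124.2]
tcp_rot: [0.112, -3.137, -0.001]
ft_force: [-0.1, 0.2, -1.0]
opening: 0.129
grip_force: 30.0
```

Run:
```python
from h import *
s=manip.state();print(s['time'],s['tcp_pos'],s['opening'],s['grip_force'],shift([561.5,46.1,83],94.1))
```

```text
11.65 [560.65730385  48.06197699 124.2223941 ] 0.1291823604444469 29.98779058456421 (array([-0.8, -2. , 41.2]), np.float64(-0.0), np.float64(94.1))
```

Request:
apply_moves(
  targets=[
    [[-1,-2,12],0],
    [[-1,-2,24],0],
    [[-1,-2,34],0],
    [[-1,-2,41],0],
    [[-1,-2,42],0],
    [[-1,-2,42],0],
    [[-1,-2,42],0],
  ],
)

```text
time: 12.23
tcp_pos: [563.1, 44.9, 83.7]
tcp_rot: [-0.111, 3.14, 0.0]
ft_force: [0.9, 1.0, -0.8]
opening: 0.128
grip_force: 30.0
```

Request:
apply_moves(
  targets=[
    [[0,0,0],0],
    [[0,0,0],0],
    [[0,0,0],0],
    [[0,0,0],0],
    [[0,0,-20],0],
    [[0,0,-40],0],
    [[0,0,-70],0],
    [[0,0,-100],0],
  ],
  fingers=35,
)

```text
time: 12.9
tcp_pos: [562.2, 44.8, 184.1]
tcp_rot: [0.111, -3.138, -0.0]
ft_force: [0.3, 0.4, -0.4]
opening: 0.351
grip_force: 0.0
```

Run:
```python
from h import *
s=manip.state();print(s['time'],s['tcp_pos'],s['opening'],s['grip_force'],s['joint_positions'])
im=manip.capture('wrist');cv2.imwrite('pics/w6.png',im)
t=manip.capture('top');sd=manip.capture('side')
o=np.zeros((600,800,3),np.uint8)
a=cv2.resize(sd[180:275,270:400],(800,585)[0:2]) 
# montage: wrist small + side crop + top full
o[:250,:400]=cv2.resize(im,(400,250),interpolation=cv2.INTER_AREA)
o[:250,400:]=cv2.resize(t,(400,250),interpolation=cv2.INTER_AREA)
o[250:600,:]=cv2.resize(sd[175:275,270:400],(800,615))[:350]
cv2.imwrite('pics/m6.png',o); np.save('w6.npy',np.r_[s['tcp_pos'],s['tcp_rot']])
```

```text
12.9 [562.19875739  44.80342492 184.09049181] 0.3514639543748007 0.0 [-1.14137090e-02  6.60092665e-02  1.65523661e+00  4.83508493e-05
  1.42205261e+00 -1.65267907e+00]
```

View pics/m6.png

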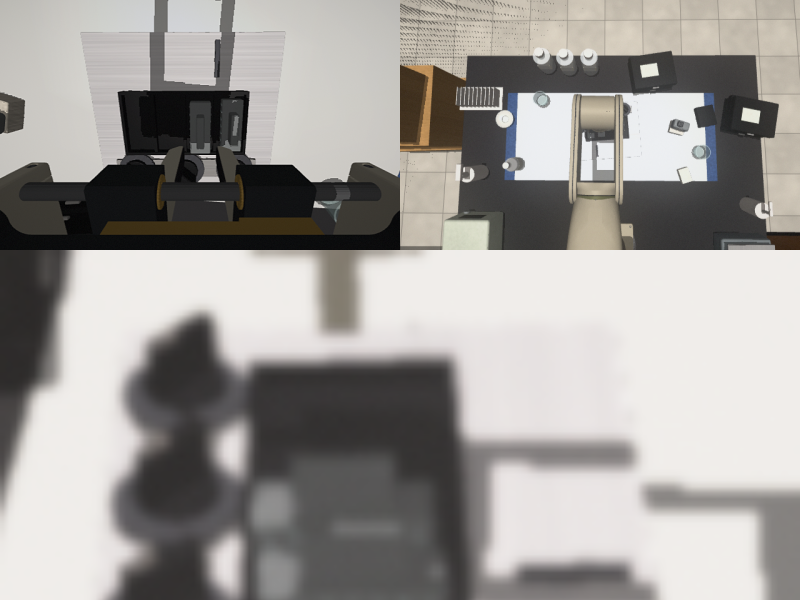

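Both carriers lie in their bays and no others are on the bench. In the side crop, the right knob's bar top is at about (185,335) and its disc centre at about (183,400). I'll estimate heights from these.

Run:
```python
from h import *
B=lambda x,y,z:[*(np.array([553.4,19.5])+R([0,0,np.radians(4.13)])[:2,:2]@[x,y]),z]
for z in(35,45,55,65,75,85):
    u,v=w2pix('side',B(97.2,-89.8,z)); print(z,(u-270)*6.15,(v-175)*6.15+250)
for y in(89.8,0,-89.8):print(B(97.2,y,0))
for q in((350,115),(345,105)):
  print([np.round(pix2w('top',(270+q[0]/6-.4,158+q[1]/6-.4),z),1) for z in (45,77)])
print(shift([*B(97.2,0,0)[:2],140],None))
```

```text
35 185.86787876474796 396.05030161041134
45 184.73734462576328 380.77643507102573
55 183.5961726896652 365.3588485962743
65 182.4442121016793 349.7955040914099
75 181.28130914111853 334.0843247423203
85 180.10730715300176 318.2231940916578
[np.float64(643.8802235778701), np.float64(116.06712246566453), 0]
[np.float64(650.3475920344843), np.float64(26.50031418689202), 0]
[np.float64(656.8149604910985), np.float64(-63.0664940918805), 0]
[array([649.8,  26.2,  45. ]), array([644.6,  26.2,  77. ])]
[array([655. ,  28.8,  45. ]), array([649.6,  28.7,  77. ])]
(array([-83.3, -24.2,  48.2]), None, np.float64(94.0))
```

Request:
apply_moves(
  targets=[
    [[-14,-4,0],-7],
    [[-28,-8,0],-14],
    [[-42,-12,0],-21],
    [[-56,-16,0],-28],
    [[-70,-20,0],-35],
    [[-83,-24,20],-42],
    [[-88,-18,50],-43.5],
    [[-88,-18,80],-43.5],
  ],
  fingers=33,
)

```text
time: 13.72
tcp_pos: [653.3, 33.4, 102.6]
tcp_rot: [-1.269, 2.872, -0.001]
ft_force: [-0.0, 0.5, -1.2]
opening: 0.328
grip_force: 0.0
```

Request:
apply_moves(
  targets=[
    [[0,0,0],0],
    [[0,0,0],0],
  ],
)

```text
time: 13.88
tcp_pos: [649.7, 32.9, 100.5]
tcp_rot: [1.264, -2.87, -0.004]
ft_force: [0.6, 0.3, 1.0]
opening: 0.33
grip_force: 0.0
```

Run:
```python
from h import *
s=manip.state();print(s['time'],s['tcp_pos'],s['opening'],s['joint_positions'][5],shift([650.3,26.5,67.5],137.5))
```

```text
13.8833 [649.70644305  32.91951442 100.53213814] 0.3303370230593873 -2.42819817778585 (array([ 4.2, -4.9, 33. ]), np.float64(0.0), np.float64(137.5))
```

Request:
apply_moves(
  targets=[
    [[4,-5,0],0],
    [[4,-5,0],0],
    [[4,-5,10],0],
    [[4,-5,20],0],
    [[4,-5,28],0],
    [[4,-5,33],0],
    [[4,-5,33],0],
  ],
)

```text
time: 14.47
tcp_pos: [652.5, 26.9, 69.9]
tcp_rot: [1.266, -2.874, -0.001]
ft_force: [-0.5, 0.6, -0.9]
opening: 0.326
grip_force: 0.0
```

Request:
apply_moves(
  targets=[
    [[0,0,0],0],
    [[0,0,0],0],
    [[0,0,0],0],
    [[0,0,0],0],
    [[0,0,0],0],
    [[0,0,0],0],
  ],
  fingers=0,
)

```text
time: 14.97
tcp_pos: [653.2, 26.5, 70.3]
tcp_rot: [-1.266, 2.875, -0.001]
ft_force: [5.5, -2.3, -5.1]
opening: 0.144
grip_force: 29.8
```

Request:
apply_moves(
  targets=[
    [[0,0,0],7],
    [[0,0,0],14],
    [[0,0,0],21],
    [[0,0,0],28],
    [[0,0,0],35],
    [[0,0,0],42],
    [[0,0,0],49],
    [[0,0,0],56],
  ],
)

```text
time: 15.63
tcp_pos: [653.5, 25.0, 70.8]
tcp_rot: [0.242, 3.131, -0.004]
ft_force: [4.0, -8.8, -3.1]
opening: 0.148
grip_force: 29.7
```

Request:
apply_moves(
  targets=[
    [[0,0,0],7],
    [[0,0,0],14],
    [[0,0,0],21],
    [[0,0,0],28],
    [[0,0,0],35],
    [[0,0,0],42],
    [[0,0,0],49],
    [[0,0,0],56],
  ],
)

```text
time: 16.3
tcp_pos: [652.7, 23.9, 70.7]
tcp_rot: [1.684, 2.651, -0.006]
ft_force: [-1.4, -12.9, 0.4]
opening: 0.151
grip_force: 29.8
```

Request:
apply_moves(
  targets=[
    [[0,0,0],5],
    [[0,0,0],10],
    [[0,0,0],15],
    [[0,0,0],20],
    [[0,0,0],20],
    [[0,0,0],20],
  ],
)

```text
time: 16.8
tcp_pos: [652.2, 23.8, 70.7]
tcp_rot: [2.113, 2.324, -0.007]
ft_force: [-2.4, -12.7, 1.8]
opening: 0.15
grip_force: 29.9
```

Run:
```python
from h import *
s=manip.state();print(s['time'],s['tcp_pos'],s['opening'],s['grip_force'],s['ft_force'],s['moment'],s['joint_positions'][5],shift([650.3,26.5,67.5],4.1))
```

```text
16.8 [652.15644779  23.75806304  70.679211  ] 0.14980077826056293 29.917226135730743 [ -2.4274746  -12.67883487   1.84165972] [-2.25114265  0.46127305 -0.0492391 ] -0.13357353586268006 (array([ 2.9, -1.6,  3.2]), np.float64(1.3), np.float64(5.4))
```

Request:
apply_moves(
  targets=[
    [[-1,0,0],2],
    [[-2,0,0],4],
    [[-2,0,0],6],
    [[-2,0,0],6],
  ],
)

```text
time: 17.13
tcp_pos: [652.1, 23.7, 70.7]
tcp_rot: [-2.232, -2.21, 0.004]
ft_force: [-5.5, -4.2, 3.6]
opening: 0.153
grip_force: 31.3
```

Run:
```python
from h import *
s=manip.state();print(s['time'],s['tcp_pos'],s['opening'],s['grip_force'],s['ft_force'],s['moment'],s['joint_positions'][5],shift([650.3,26.5,67.5],4.1))
```

```text
17.1333 [652.14442208  23.69282246  70.71120781] 0.15343942114464101 31.303541350644082 [-5.51785285 -4.21764797  3.61623395] [-0.8773679   0.58868977  0.65898842] -0.03094990276709365 (array([ 2.8, -1.9,  3.2]), np.float64(-4.7), np.float64(-0.6))
```

Request:
apply_moves(
  targets=[
    [[0,0,0],-3],
    [[0,0,0],-3],
    [[0,0,0],-3],
    [[0,0,-10],-3],
    [[0,0,-25],-3],
    [[0,0,-45],-10],
    [[15,-1,-50],-17],
    [[30,-2,-50],-24],
  ],
  fingers=26,
)

```text
time: 17.8
tcp_pos: [654.0, 54.5, 125.9]
tcp_rot: [1.713, 2.627, 0.006]
ft_force: [0.5, 0.1, 0.6]
opening: 0.263
grip_force: 0.0
```

Request:
apply_moves(
  targets=[
    [[12,3,0],-7],
    [[22,6,0],-14],
    [[32,9,0],-21],
    [[42,12,0],-28],
    [[52,15,0],-35],
    [[52,15,0],-42],
    [[52,15,0],-49],
    [[52,15,0],-56],
  ],
  fingers=33,
)

```text
time: 18.47
tcp_pos: [645.1, 109.0, 122.9]
tcp_rot: [0.277, 3.127, 0.001]
ft_force: [0.1, 1.6, 0.2]
opening: 0.329
grip_force: 0.0
```

Request:
apply_moves(
  targets=[
    [[0,0,0],-7],
    [[0,0,0],-14],
    [[0,0,0],-21],
    [[0,0,0],-28],
    [[0,0,0],-35],
    [[0,0,0],-42],
    [[0,0,0],-44],
    [[0,0,0],-44],
  ],
)

```text
time: 19.13
tcp_pos: [645.1, 108.6, 122.7]
tcp_rot: [-0.908, 3.005, -0.0]
ft_force: [-0.1, 0.3, -0.1]
opening: 0.326
grip_force: 0.0
```

Run:
```python
from h import *
s=manip.state();print(s['time'],s['tcp_pos'],s['opening'],s['joint_positions'][5],shift([645.5,114.8,68.5],123.7))
```

```text
19.1333 [645.11506246 108.61774246 122.71192563] 0.32582740303527746 -2.069088861241382 (array([-3.6,  5. , 54.2]), np.float64(-0.1), np.float64(123.6))
```

Request:
apply_moves(
  targets=[
    [[-4,5,10],0],
    [[-4,5,20],0],
    [[-4,5,30],0],
    [[-4,5,40],0],
    [[-4,5,48],0],
    [[-4,5,53],0],
    [[-4,5,53],0],
  ],
)

```text
time: 19.72
tcp_pos: [644.4, 114.8, 69.2]
tcp_rot: [0.906, -3.006, -0.001]
ft_force: [-12.7, -0.7, 19.8]
opening: 0.331
grip_force: 10.3
```

Request:
apply_moves(
  targets=[
    [[0,0,0],0],
    [[0,0,0],0],
    [[0,0,0],0],
    [[0,0,0],0],
    [[0,0,0],0],
    [[0,0,0],0],
  ],
  fingers=0,
)

```text
time: 20.22
tcp_pos: [646.1, 115.3, 69.2]
tcp_rot: [-0.905, 3.005, 0.0]
ft_force: [-1.5, 2.9, 11.2]
opening: 0.149
grip_force: 34.8
```

Request:
apply_moves(
  targets=[
    [[0,0,0],7],
    [[0,0,0],14],
    [[0,0,0],21],
    [[0,0,0],28],
    [[0,0,0],35],
    [[0,0,0],42],
    [[0,0,0],49],
    [[0,0,0],56],
  ],
)

```text
time: 20.88
tcp_pos: [646.3, 114.4, 69.2]
tcp_rot: [0.621, 3.077, 0.0]
ft_force: [-1.7, -2.7, 11.2]
opening: 0.149
grip_force: 35.6
```

Request:
apply_moves(
  targets=[
    [[0,0,0],7],
    [[0,0,0],14],
    [[0,0,0],21],
    [[0,0,0],28],
    [[0,0,0],35],
    [[0,0,0],42],
    [[0,0,0],49],
    [[0,0,0],56],
  ],
)

```text
time: 21.55
tcp_pos: [645.6, 113.8, 69.2]
tcp_rot: [1.994, 2.426, -0.001]
ft_force: [-5.8, -4.7, 13.8]
opening: 0.152
grip_force: 35.9
```

Request:
apply_moves(
  targets=[
    [[0,0,0],3],
    [[0,0,0],7],
    [[0,0,0],7],
  ],
)

```text
time: 21.8
tcp_pos: [645.5, 113.8, 69.2]
tcp_rot: [2.137, 2.301, -0.001]
ft_force: [-6.1, -4.1, 15.0]
opening: 0.151
grip_force: 34.2
```

Run:
```python
from h import *
s=manip.state();print(s['time'],s['tcp_pos'],s['opening'],s['grip_force'],s['ft_force'],s['moment'],s['joint_positions'][5],shift([650.3,26.5,67.5],4.1))
```

```text
21.8 [645.46152826 113.83523888  69.21032917] 0.15122777064365966 34.21232222361141 [-6.09245272 -4.09287686 14.98516426] [-0.8998809   1.08535196 -0.02522744] 0.02337610235226962 (array([-87.5,  -1.6,   1.8]), np.float64(0.1), np.float64(4.2))
```

Request:
apply_moves(
  targets=[
    [[0,0,0],3],
    [[0,0,0],6],
    [[0,0,0],6],
  ],
)

```text
time: 22.05
tcp_pos: [645.5, 113.8, 69.2]
tcp_rot: [2.252, 2.188, -0.001]
ft_force: [-6.6, -4.6, 13.6]
opening: 0.161
grip_force: 36.6
```

Run:
```python
from h import *
s=manip.state();print(s['time'],s['opening'],s['moment'],shift([650.3,26.5,67.5],4.1))
```

```text
22.05 0.16107646347903393 [-0.82170344  1.0878949   0.81257626] (array([-87.2,   7.3,   1.9]), np.float64(-5.7), np.float64(-1.6))
```

Request:
apply_moves(
  targets=[
    [[0,0,0],-4],
    [[0,0,0],-4],
    [[0,0,0],-4],
    [[0,0,-10],-4],
    [[0,0,-25],-4],
    [[0,0,-45],-10],
    [[-15,1,-50],-17],
    [[-30,1,-50],-24],
  ],
  fingers=26,
)

```text
time: 22.72
tcp_pos: [646.9, 85.4, 121.4]
tcp_rot: [1.733, 2.616, 0.004]
ft_force: [0.3, 0.4, -0.6]
opening: 0.262
grip_force: 0.0
```

Request:
apply_moves(
  targets=[
    [[-20,-6,0],-7],
    [[-40,-12,0],-14],
    [[-60,-18,0],-21],
    [[-80,-24,0],-28],
    [[-100,-31,0],-35],
    [[-120,-38,0],-42],
    [[-142,-45,0],-49],
    [[-142,-45,0],-56],
  ],
  fingers=38,
)

```text
time: 23.38
tcp_pos: [658.2, -67.8, 118.6]
tcp_rot: [0.309, 3.126, -0.002]
ft_force: [1.0, 0.8, -0.2]
opening: 0.376
grip_force: 0.0
```

Request:
apply_moves(
  targets=[
    [[0,0,0],-7],
    [[0,0,0],-14],
    [[0,0,0],-21],
    [[0,0,0],-28],
    [[0,0,0],-35],
    [[0,0,0],-42],
    [[0,0,0],-49],
    [[0,0,0],-54.3],
  ],
)

```text
time: 24.05
tcp_pos: [658.0, -63.5, 118.4]
tcp_rot: [1.157, -2.921, -0.0]
ft_force: [-0.0, 0.1, 1.0]
opening: 0.381
grip_force: 0.0
```

Request:
apply_moves(
  targets=[
    [[0,0,0],0],
  ],
)

```text
time: 24.13
tcp_pos: [658.1, -63.6, 118.4]
tcp_rot: [-1.154, 2.922, 0.0]
ft_force: [-0.5, -0.2, -0.3]
opening: 0.382
grip_force: 0.0
```

Run:
```python
from h import *
s=manip.state();print(s['time'],s['tcp_pos'],s['opening'],s['joint_positions'][5],shift([658.5,-64.5,70],132.7))
```

```text
24.1333 [658.05796663 -63.58578069 118.38267946] 0.38188319628805106 -2.4966600844960567 (array([ 0.3, -1. , 48.4]), np.float64(0.4), np.float64(133.1))
```

Request:
apply_moves(
  targets=[
    [[0,-1,10],0],
    [[0,-1,20],0],
    [[0,-1,30],0],
    [[0,-1,40],0],
    [[0,-1,48],0],
    [[0,-1,49],0],
    [[0,-1,49],0],
  ],
)

```text
time: 24.72
tcp_pos: [658.3, -64.2, 69.2]
tcp_rot: [1.146, -2.924, -0.001]
ft_force: [-7.3, 2.3, 12.9]
opening: 0.378
grip_force: 6.1
```

Request:
apply_moves(
  targets=[
    [[0,0,0],0],
    [[0,0,0],0],
    [[0,0,0],0],
    [[0,0,0],0],
    [[0,0,0],0],
    [[0,0,0],0],
    [[0,0,0],0],
  ],
  fingers=0,
)

```text
time: 25.3
tcp_pos: [659.3, -64.0, 69.3]
tcp_rot: [-1.146, 2.924, -0.0]
ft_force: [-1.6, 2.2, 7.1]
opening: 0.158
grip_force: 33.8
```

Request:
apply_moves(
  targets=[
    [[0,0,0],7],
    [[0,0,0],14],
    [[0,0,0],21],
    [[0,0,0],28],
    [[0,0,0],35],
    [[0,0,0],42],
    [[0,0,0],49],
    [[0,0,0],56],
  ],
)

```text
time: 25.97
tcp_pos: [659.6, -64.9, 69.3]
tcp_rot: [0.37, 3.118, -0.001]
ft_force: [-0.5, -1.7, 6.1]
opening: 0.155
grip_force: 33.9
```

Request:
apply_moves(
  targets=[
    [[0,0,0],7],
    [[0,0,0],14],
    [[0,0,0],21],
    [[0,0,0],28],
    [[0,0,0],35],
    [[0,0,0],42],
    [[0,0,0],49],
    [[0,0,0],56],
  ],
)

```text
time: 26.63
tcp_pos: [659.0, -65.7, 69.3]
tcp_rot: [1.791, 2.579, -0.002]
ft_force: [-3.6, -5.1, 9.1]
opening: 0.154
grip_force: 34.2
```

Request:
apply_moves(
  targets=[
    [[0,0,0],5],
    [[0,0,0],10],
    [[0,0,0],15],
    [[0,0,0],20],
    [[0,0,0],22],
    [[0,0,0],22],
  ],
)

```text
time: 27.13
tcp_pos: [658.7, -65.8, 69.2]
tcp_rot: [2.247, 2.194, -0.003]
ft_force: [-4.6, -5.3, 9.9]
opening: 0.162
grip_force: 34.0
```

Run:
```python
from h import *
s=manip.state();print(s['time'],s['opening'],s['moment'],shift([650.3,26.5,67.5],4.1))
```

```text
27.1333 0.16195145837510283 [-0.89425321  0.79805089  0.3506815 ] (array([ 92.1, -10.5,   1.6]), np.float64(-5.4), np.float64(-1.3))
```

Request:
apply_moves(
  targets=[
    [[0,0,0],-4],
    [[0,0,0],-4],
    [[0,0,0],-4],
    [[0,0,-10],-4],
    [[0,0,-25],-4],
    [[0,0,-45],0],
    [[0,0,-65],0],
    [[0,0,-65],0],
  ],
  fingers=26,
)

```text
time: 27.8
tcp_pos: [661.4, -64.7, 139.8]
tcp_rot: [2.24, 2.194, 0.007]
ft_force: [1.2, -0.3, 1.9]
opening: 0.259
grip_force: 0.0
```

Request:
apply_moves(
  targets=[
    [[-33,-9,0],2],
    [[-66,-19,0],4],
    [[-99,-28,0],6],
    [[-132,-38,0],8],
    [[-165,-47,0],10],
    [[-198,-56,0],12],
    [[-231,-65,0],14],
    [[-262,-75,0],16],
  ],
  fingers=80,
)

```text
time: 28.47
tcp_pos: [577.6, -326.3, 133.6]
tcp_rot: [-2.529, -1.863, 0.0]
ft_force: [0.2, -0.3, 0.5]
opening: 0.774
grip_force: 0.0
```

Request:
apply_moves(
  targets=[
    [[0,0,0],0],
    [[0,0,0],0],
    [[0,0,0],0],
  ],
)

```text
time: 28.72
tcp_pos: [578.3, -324.3, 133.4]
tcp_rot: [-2.527, -1.865, -0.0]
ft_force: [-0.4, -0.4, 0.4]
opening: 0.8
grip_force: 0.0
```

Run:
```python
from h import *
s=manip.state();print(s['time'],s['tcp_pos'],s['opening'],s['joint_positions'][5],shift([578,-326.5,58],-17.3))
im=manip.capture('wrist');c=cam('wrist',s);top=manip.capture('top')
for a,col in((0,(0,0,255)),):
  e=np.array([np.cos(np.radians(72.7)),np.sin(np.radians(72.7))]);n=np.array([-e[1],e[0]])
  q=[w2pix('wrist',[*(np.array([578,-326.5])+e*i*37+n*j*20),90],c) for i,j in((1,1),(1,-1),(-1,-1),(-1,1))]
  cv2.imwrite('pics/w7raw.png',im)
  cv2.polylines(im,[np.int32(np.round(q))],True,col,1)
o=np.zeros((580,800,3),np.uint8);o[:400,:640]=im; 
o[400:,:440]=cv2.resize(top[155:215,270:400],(440,180),interpolation=cv2.INTER_CUBIC) 
cv2.imwrite('pics/m7.png',o)
```

```text
28.7167 [ 578.34035116 -324.31892336  133.38812303] 0.7998551209812722 -0.2892359543705587 (array([-2.2,  0.4, 75.4]), np.float64(0.1), np.float64(-17.2))
```

View pics/m7.png

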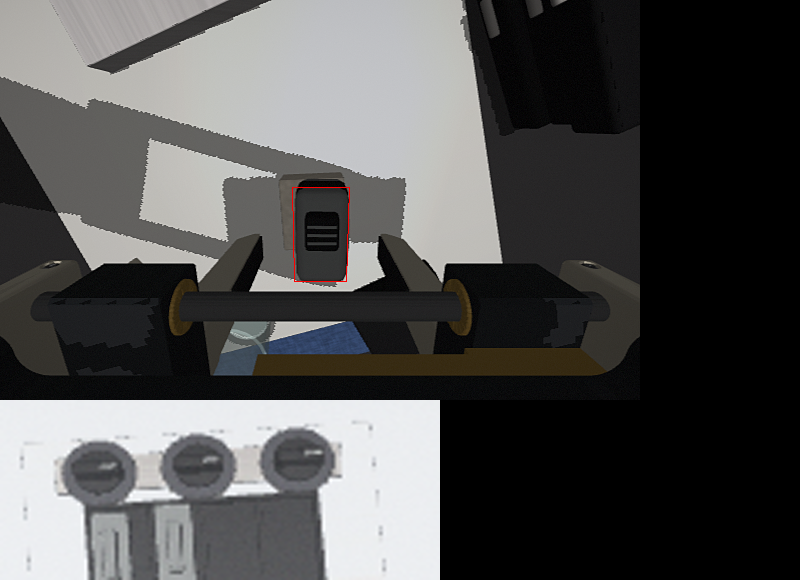

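The case fits the predicted outline, and all three knob bars lie along board y. Gripping the tape.

Request:
apply_moves(
  targets=[
    [[-2,0,15],0],
    [[-2,0,30],0],
    [[-2,0,45],0],
    [[-2,0,60],0],
    [[-2,0,70],0],
    [[-2,0,75],0],
    [[-2,0,75],0],
  ],
)

```text
time: 29.4
tcp_pos: [576.6, -325.8, 55.9]
tcp_rot: [-2.525, -1.863, 0.002]
ft_force: [1.4, 0.3, 0.0]
opening: 0.799
grip_force: 0.0
```

Request:
apply_moves(
  targets=[
    [[0,0,0],0],
    [[0,0,0],0],
    [[0,0,0],0],
    [[0,0,0],0],
    [[0,0,0],0],
    [[0,0,0],0],
    [[0,0,0],0],
    [[0,0,0],0],
  ],
  fingers=0,
)

```text
time: 30.07
tcp_pos: [578.3, -326.9, 59.2]
tcp_rot: [2.527, 1.865, 0.001]
ft_force: [0.2, -0.8, 3.1]
opening: 0.427
grip_force: 30.0
```

Run:
```python
from h import *
s=manip.state();print(s['time'],s['tcp_pos'],s['opening'],s['grip_force'],s['ft_force'],shift([466.6,-120,100],4.2))
```

```text
30.0667 [ 578.26704887 -326.91106911   59.24360768] 0.42699358834342643 30.000001788139343 [ 0.21580193 -0.81401573  3.07139382] (array([ 164.8, -167.7,  -41. ]), np.float64(-21.4), np.float64(-17.2))
```

Request:
apply_moves(
  targets=[
    [[0,0,-10],0],
    [[0,0,-25],0],
    [[0,0,-42],0],
    [[24,-24,-42],-3],
    [[52,-51,-42],-7],
    [[80,-78,-42],-11],
    [[108,-105,-42],-15],
    [[136,-132,-42],-18],
  ],
)

```text
time: 30.73
tcp_pos: [490.9, -156.5, 101.5]
tcp_rot: [2.201, 2.241, 0.0]
ft_force: [0.1, 0.9, -3.3]
opening: 0.434
grip_force: 30.0
```

Request:
apply_moves(
  targets=[
    [[14,-11,0],-1],
    [[28,-22,0],-3],
    [[48,-22,0],-3.4],
    [[48,-22,0],-3.4],
    [[48,-22,0],-3.4],
  ],
)

```text
time: 31.15
tcp_pos: [469.4, -109.6, 101.7]
tcp_rot: [2.135, 2.303, 0.001]
ft_force: [-0.6, 0.3, -2.6]
opening: 0.428
grip_force: 30.0
```

Run:
```python
from h import *
s=manip.state();print(s['time'],s['tcp_pos'],s['opening'],s['grip_force'],s['ft_force'],shift([466.8,-110.5,61],4.2))
c=cam('wrist',s);im=manip.capture('wrist');cv2.imwrite('pics/w8.png',im)
B=lambda x,y,z:[*(np.array([554.5,18.3])+R([0,0,np.radians(4.2)])[:2,:2]@[x,y]),z]
for p in((-135,-160,30),(-45,-160,30),(-45,-105.5,48),(-67,58,30),(-123,58,30)):print(p,w2pix('wrist',B(*p),c))
```

```text
31.15 [ 469.4246425  -109.55505756  101.74564453] 0.42838250998550764 29.99892085790634 [-0.6260654   0.27739481 -2.6209399 ] (array([-0.7, -2.7, 40.7]), np.float64(0.1), np.float64(4.3))
(-135, -160, 30) [272.51563318 262.40298916]
(-45, -160, 30) [376.08031502 262.51212873]
(-45, -105.5, 48) [384.85657303 208.6429199 ]
(-67, 58, 30) [361.48395722 -38.6898894 ]
(-123, 58, 30) [275.77819021 -38.88325801]
```

Request:
apply_moves(
  targets=[
    [[-3,-3,8],0],
    [[-3,-3,18],0],
    [[-3,-3,28],0],
    [[-3,-3,36],0],
    [[-3,-3,41],0],
    [[-3,-3,41],0],
    [[-3,-3,41],0],
  ],
)

```text
time: 31.78
tcp_pos: [466.1, -113.3, 59.0]
tcp_rot: [-2.137, -2.301, 0.001]
ft_force: [-0.6, 0.7, -3.0]
opening: 0.43
grip_force: 30.0
```

Run:
```python
from h import *
s=manip.state();print(s['time'],s['tcp_pos'],s['opening'],s['grip_force'],s['ft_force'],s['moment'],shift([466.8,-110.5,61],4.2))
```

```text
31.7833 [ 466.09120555 -113.32865279   59.0248831 ] 0.4300666158475052 29.997510015964508 [-0.56246462  0.68000911 -2.98229013] [-0.08236825 -0.09410935 -0.04309247] (array([ 2.8,  0.9, -2. ]), np.float64(0.0), np.float64(4.2))
```

Request:
apply_moves(
  targets=[
    [[6,0,0],0],
    [[12,0,0],0],
    [[18,0,0],0],
    [[24,0,0],0],
    [[30,0,0],0],
    [[30,0,0],0],
    [[30,0,0],0],
  ],
)

```text
time: 32.37
tcp_pos: [464.3, -83.1, 59.8]
tcp_rot: [2.136, 2.303, -0.0]
ft_force: [0.0, -3.4, -4.4]
opening: 0.433
grip_force: 30.0
```

Run:
```python
from h import *
s=manip.state();print(s['time'],s['tcp_pos'],s['opening'],s['grip_force'],s['ft_force'],s['moment'],shift([466.8,-110.5,61],4.2))
```

```text
32.3667 [464.30828527 -83.14085781  59.83260692] 0.43283633742659433 29.997371435165405 [ 1.71464537e-03 -3.42366044e+00 -4.39484145e+00] [-0.66654006 -0.17385045  0.03768542] (array([-27.5,   0.4,  -1.2]), np.float64(0.1), np.float64(4.3))
```

Request:
apply_moves(
  targets=[
    [[10,0,-1],0],
    [[22,0,-2],0],
    [[35,0,-4],0],
    [[48,0,-5],0],
    [[61,0,-6.5],0],
    [[74,0,-7.5],0],
    [[87,0,-7.5],0],
    [[95,0,-7.5],0],
  ],
)

```text
time: 33.03
tcp_pos: [456.8, 12.1, 67.1]
tcp_rot: [-2.137, -2.302, 0.001]
ft_force: [-0.7, -5.0, -4.6]
opening: 0.428
grip_force: 30.0
```

Run:
```python
from h import *
s=manip.state();print(s['time'],s['tcp_pos'],s['opening'],s['grip_force'],s['ft_force'],s['moment'])
```

```text
33.0333 [456.82465477  12.13875056  67.11727668] 0.4278782768465744 30.000205636024475 [-0.72574397 -4.95229544 -4.57161595] [-0.83298393 -0.02648362 -0.18319338]
```

Request:
apply_moves(
  targets=[
    [[10,0,-1],0],
    [[24,0,-1],0],
    [[38,0,-1],0],
    [[52,0,-1],0],
    [[66,0,-1],0],
    [[80,0,-1],0],
    [[92,0,-1],0],
    [[98,0,-1],0],
  ],
)

```text
time: 33.7
tcp_pos: [449.5, 109.9, 68.0]
tcp_rot: [-2.137, -2.303, 0.001]
ft_force: [0.5, -4.6, -4.2]
opening: 0.423
grip_force: 30.0
```

Request:
apply_moves(
  targets=[
    [[0,0,0],0],
    [[0,0,0],0],
  ],
)

```text
time: 33.87
tcp_pos: [449.6, 108.8, 68.0]
tcp_rot: [-2.137, -2.303, 0.001]
ft_force: [0.2, -5.0, -5.1]
opening: 0.428
grip_force: 30.0
```

Run:
```python
from h import *
s=manip.state();print(s['time'],s['tcp_pos'],s['opening'],s['grip_force'],s['ft_force'],s['moment'])
d=np.array(s['tcp_pos'][:2])-[554.5,18.3];print(R([0,0,np.radians(-4.2)])[:2,:2]@d)
```

```text
33.8667 [449.62424024 108.83804593  67.96640066] 0.4281531820646037 29.999383091926575 [ 0.2080951  -4.96713904 -5.12628873] [-0.63451748 -0.03140051 -0.12990679]
[-97.96327026  97.97581552]
```

Request:
apply_moves(
  targets=[
    [[1,0,2],0],
    [[1,0,4],0],
    [[1,0,6],0],
    [[1,0,8],0],
    [[1,0,9],0],
    [[1,0,9],0],
  ],
)

```text
time: 34.37
tcp_pos: [450.8, 110.2, 60.1]
tcp_rot: [2.137, 2.301, 0.003]
ft_force: [-0.7, -2.2, 1.2]
opening: 0.427
grip_force: 30.0
```

Request:
apply_moves(
  targets=[
    [[0,0,0.5],0],
    [[0,0,1],0],
    [[0,0,1.5],0],
    [[0,0,2],0],
    [[0,0,2],0],
  ],
)

```text
time: 34.78
tcp_pos: [450.9, 110.2, 59.7]
tcp_rot: [2.137, 2.302, 0.002]
ft_force: [-10.1, -2.3, 23.6]
opening: 0.426
grip_force: 30.0
```

Run:
```python
from h import *
s=manip.state();print(s['time'],s['tcp_pos'],s['opening'],s['grip_force'],s['ft_force'],s['moment'])
```

```text
34.7833 [450.91578493 110.18271945  59.72352463] 0.42572396467977947 30.005436837673187 [-10.07060994  -2.29185772  23.64427717] [-0.86956052  1.91037881 -0.07962334]
```

Run:
```python
from h import *
s=manip.state();c=cam('wrist',s);im=manip.capture('wrist');sd=manip.capture('side');t=manip.capture('top')
B=lambda x,y,z:[*(np.array([554.5,18.3])+R([0,0,np.radians(4.2)])[:2,:2]@[x,y]),z]
for n in('side','top'):print(n,w2pix(n,B(-97,98,30)),w2pix(n,B(-97,98,88)),w2pix(n,B(-95,58,30)),w2pix(n,B(-95,-160,30)))
u,v=np.int32(w2pix('side',B(-97,75,55)))
o=np.zeros((600,800,3),np.uint8)
o[:300,:400]=cv2.resize(im[40:280,160:480],(400,300))
o[:300,400:]=cv2.resize(sd[160:280,270:430],(400,300),interpolation=cv2.INTER_CUBIC)
o[300:,:400]=cv2.resize(sd[v-30:v+30,u-40:u+40],(400,300),interpolation=cv2.INTER_CUBIC)
o[300:,400:]=cv2.resize(t[180:270,270:390],(400,300),interpolation=cv2.INTER_CUBIC)
cv2.imwrite('pics/m8.png',o);cv2.imwrite('pics/s8.png',sd);cv2.imwrite('pics/t8.png',t);print(u,v,[w2pix('wrist',B(*p),c) for p in((-67,50,37),(-123,50,37),(-135,-160,30),(-45,-160,30))])
```

```text
side [364.60610061 237.57370898] [365.39519417 222.13758118] [362.79376162 228.44950488] [357.62235517 186.13789558]
top [300.56942055 242.25800692] [299.12139014 242.47860105] [313.63300619 240.68862862] [385.1799986  235.71974447]
364 225 [array([361.12160226, 308.87909443]), array([282.29695421, 308.93470653]), array([278.76183313, 495.49639099]), array([374.34736674, 495.36097905])]
```

View pics/m8.png

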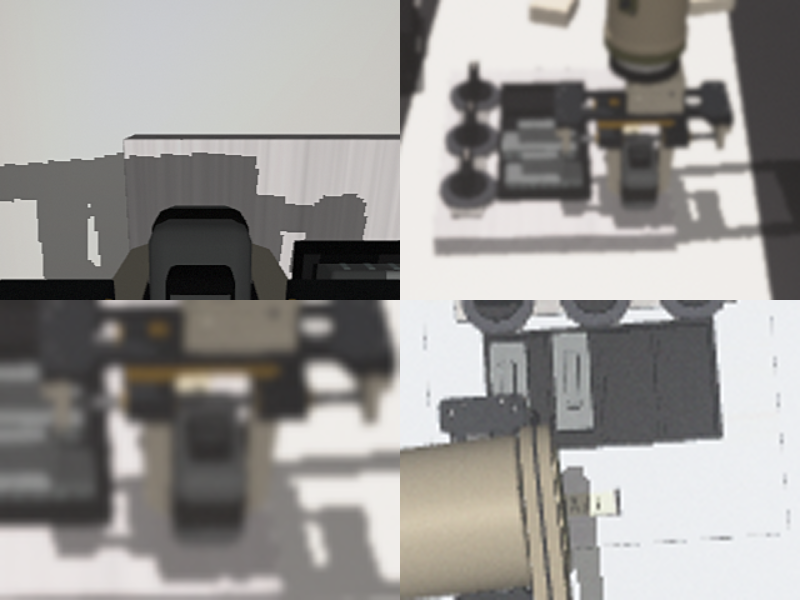

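In the top tile the blade shows lit from about (590,500) to (618,502), with a dark spot near 618. The case sits upright behind the rib. I'll check numerically how far the blade reaches along the lane.

Run:
```python
import cv2,numpy as np
a=cv2.imread('pics/top0.png').astype(int);b=cv2.imread('pics/t8.png').astype(int)
# lane line from (313.6,240.7) to (385,235.7)
for u in list(range(318,346,2))+list(range(348,394,3)):
    v0=240.7-(u-313.6)*5/71.5-0.5
    r=range(int(v0)-6,int(v0)+8)
    print(u,int(v0)-6,' '.join('%d,%d'%(b[v,u,0],b[v,u,2]) for v in r),'| d',' '.join('%d'%abs(b[v,u]-a[v,u]).sum() for v in r))
```

```text
318 233 97,99 91,94 74,77 64,65 64,67 72,79 74,86 70,80 81,93 83,93 102,121 104,121 124,148 160,195 | d 421 437 489 521 517 483 471 491 452 447 378 376 302 176
320 233 138,137 136,137 136,137 136,137 139,139 131,139 122,134 123,137 124,135 123,137 122,134 121,130 132,135 116,121 | d 312 310 307 307 302 313 328 318 323 327 330 335 314 360
322 233 136,137 138,138 136,138 137,138 134,136 124,135 99,108 88,94 106,116 107,115 123,137 127,138 141,142 139,140 | d 308 297 305 305 308 325 402 441 378 378 326 314 294 299
324 233 137,136 139,138 140,141 143,144 138,139 120,135 123,137 121,137 122,137 122,136 120,132 128,138 141,139 139,137 | d 305 304 296 287 299 330 320 326 322 323 335 312 302 305
326 233 233,228 139,138 141,139 136,137 137,140 120,133 100,110 104,114 106,115 105,115 121,135 128,138 141,141 138,138 | d 24 298 296 305 302 334 397 388 381 383 327 312 295 297
328 233 239,234 240,235 240,235 240,237 234,235 222,236 223,236 223,236 223,236 221,234 219,231 179,189 142,142 138,138 | d 9 2 3 1 11 21 21 18 19 27 31 156 290 305
330 233 240,235 240,235 241,236 240,236 236,235 222,234 221
[... 2924 characters left out ...]
,236 242,237 241,236 241,236 240,236 240,236 240,235 240,235 | d 3 1 2 2 1 5 2 0 2 0 2 4 6 7
384 229 242,237 241,238 242,236 241,236 241,236 242,236 241,237 241,236 243,238 241,236 241,237 242,235 241,236 242,238 | d 0 2 2 4 1 2 3 0 2 3 1 3 2 2
387 229 242,237 242,236 241,236 242,238 241,237 241,236 242,237 241,235 242,237 242,236 241,236 242,237 242,237 241,237 | d 3 2 1 3 0 0 3 5 0 1 2 0 0 4
390 228 241,236 242,237 241,236 242,236 240,235 241,236 242,237 242,237 242,237 242,236 242,237 242,237 241,236 242,237 | d 2 3 0 2 3 1 0 3 1 2 0 0 1 0
393 228 242,237 241,237 241,236 243,238 242,236 241,236 242,237 242,237 241,237 242,237 242,236 243,238 242,237 241,237 | d 1 2 2 4 2 1 1 5 4 1 1 4 0 2
```

The blade is out only about 68 mm, with its end at px 335. The hook slipped off the edge, most likely when the grip slackened and the case pitched. I'll lift so the blade retracts, set the case flat on the board's -y end with the hook over the edge, regrip lower and draw it out again.

Request:
apply_moves(
  targets=[
    [[0,0,-6],0],
    [[0,0,-14],0],
    [[0,0,-24],0],
    [[0,0,-34],0],
    [[0,0,-40],0],
    [[0,0,-40],0],
    [[0,0,-40],0],
    [[0,0,-40],0],
  ],
)

```text
time: 35.6
tcp_pos: [449.6, 110.1, 96.8]
tcp_rot: [-2.137, -2.302, 0.0]
ft_force: [0.5, 0.7, -3.4]
opening: 0.429
grip_force: 30.0
```

Run:
```python
from h import *
s=manip.state();print(s['time'],s['tcp_pos'],s['opening'],s['grip_force'],s['ft_force'],s['moment'],shift([466.6,-113,100],4.2))
t=manip.capture('top').astype(int);a=cv2.imread('pics/top0.png').astype(int)
d=np.abs(t-a).sum(2); print([(u,int(d[int(240.2-(u-313.6)*.07),u])) for u in range(316,346,2)])
```

```text
35.6 [449.55661854 110.05433001  96.76806852] 0.4294156054635855 29.999373257160187 [ 0.50938439  0.74625993 -3.39241252] [-0.01159935 -0.11555967  0.02247327] (array([-223.7,    0.5,   -3.3]), np.float64(0.0), np.float64(4.2))
[(316, 39), (318, 510), (320, 304), (322, 314), (324, 298), (326, 295), (328, 7), (330, 7), (332, 2), (334, 8), (336, 1), (338, 3), (340, 4), (342, 0), (344, 1)]
```

Request:
apply_moves(
  targets=[
    [[-25,0,0],0],
    [[-55,0,0],0],
    [[-85,0,0],0],
    [[-115,0,0],0],
    [[-145,0,0],0],
    [[-175,0,0],0],
    [[-205,0,0],0],
    [[-224,0,0],0],
  ],
)

```text
time: 36.32
tcp_pos: [466.0, -115.8, 96.6]
tcp_rot: [-2.139, -2.301, 0.001]
ft_force: [1.0, -0.6, -2.8]
opening: 0.432
grip_force: 30.0
```

Request:
apply_moves(
  targets=[
    [[0,0,0],0],
    [[0,0,10],0],
    [[0,0,20],0],
    [[0,0,26],0],
    [[0,0,30],0],
    [[0,0,32],0],
    [[0,0,32],0],
  ],
)

```text
time: 36.9
tcp_pos: [465.8, -112.5, 64.2]
tcp_rot: [-2.135, -2.302, 0.001]
ft_force: [0.0, 0.1, -4.1]
opening: 0.431
grip_force: 30.0
```

Run:
```python
from h import *
s=manip.state();print(s['time'],s['tcp_pos'],s['opening'],s['grip_force'],s['ft_force'],s['moment'])
```

```text
36.9 [ 465.84739032 -112.50456732   64.21114739] 0.43067255040092567 29.99938666820526 [ 0.03101566  0.06652689 -4.08592955] [ 0.00685271 -0.10889893 -0.04184714]
```

Request:
apply_moves(
  targets=[
    [[0,0,1],0],
    [[0,0,2],0],
    [[0,0,3],0],
    [[0,0,3],0],
    [[0,0,3],0],
  ],
)

```text
time: 37.32
tcp_pos: [466.5, -113.4, 62.3]
tcp_rot: [2.138, 2.302, 0.0]
ft_force: [0.7, -0.2, -3.0]
opening: 0.427
grip_force: 30.0
```

Request:
apply_moves(
  targets=[
    [[0,0,1],0],
    [[0,0,1],0],
    [[0,0,1],0],
  ],
)

```text
time: 37.57
tcp_pos: [466.4, -113.4, 61.1]
tcp_rot: [-2.138, -2.302, -0.0]
ft_force: [0.6, -0.7, -3.6]
opening: 0.429
grip_force: 30.0
```

Request:
apply_moves(
  targets=[
    [[0,0,1],0],
    [[0,0,1],0],
    [[0,0,1],0],
  ],
)

```text
time: 37.82
tcp_pos: [466.4, -113.3, 60.1]
tcp_rot: [-2.138, -2.302, 0.0]
ft_force: [1.1, 0.6, -2.7]
opening: 0.43
grip_force: 30.0
```

Request:
apply_moves(
  targets=[
    [[0,0,1],0],
    [[0,0,1],0],
    [[0,0,1],0],
  ],
)

```text
time: 38.07
tcp_pos: [466.5, -113.4, 59.8]
tcp_rot: [2.138, 2.302, -0.0]
ft_force: [-4.6, 1.0, 5.5]
opening: 0.435
grip_force: 30.0
```

Request:
apply_moves(
  targets=[
    [[0,0,0],0],
    [[0,0,0],0],
    [[0,0,0],0],
    [[0,0,2],0],
    [[0,0,5],0],
    [[0,0,6],0],
    [[0,0,6],0],
  ],
  fingers=56,
)

```text
time: 38.65
tcp_pos: [466.0, -113.2, 52.5]
tcp_rot: [-2.137, -2.302, 0.001]
ft_force: [-0.1, -0.0, 0.0]
opening: 0.556
grip_force: 0.0
```

Request:
apply_moves(
  targets=[
    [[0,0,0],0],
    [[0,0,0],0],
    [[0,0,0],0],
    [[0,0,0],0],
    [[0,0,0],0],
  ],
  fingers=0,
)

```text
time: 39.07
tcp_pos: [466.5, -113.3, 53.2]
tcp_rot: [2.138, 2.302, 0.0]
ft_force: [0.4, -0.1, -0.9]
opening: 0.428
grip_force: 30.0
```

Run:
```python
from h import *
s=manip.state();print(s['time'],s['tcp_pos'],s['opening'],s['grip_force'],s['ft_force'],s['moment'])
np.save('w9.npy',np.r_[s['tcp_pos'],s['tcp_rot']])
c=cam('wrist',s);im=manip.capture('wrist');cv2.imwrite('pics/w9.png',im)
# rear top edge of case: print grey profile along column
p=s['tcp_pos'];e=np.array([-.0732,.9973]);n=np.array([.9973,.0732])
for k in(37,33,20,0,-20):print(k,np.round([*w2pix('wrist',[*(p[:2]+e*k),88],c),*w2pix('wrist',[*(p[:2]+e*k+n*20),88],c)],1))
print([(v,int(im[v,320].mean())) for v in range(150,300,4)])
```

```text
39.0667 [ 466.49139849 -113.34005255   53.17797398] 0.4275285429358153 29.981286227703094 [ 0.37262516 -0.07979871 -0.89782021] [-0.03012342 -0.1322269   0.0086337 ]
37 [319.3 221.8 366.1 221.8]
33 [319.3 230.6 365.7 230.6]
20 [319.3 257.9 364.4 258. ]
0 [319.3 297.1 362.5 297.1]
-20 [319.4 333.  360.7 333. ]
[(150, 225), (154, 224), (158, 224), (162, 224), (166, 112), (170, 120), (174, 120), (178, 120), (182, 120), (186, 119), (190, 121), (194, 120), (198, 120), (202, 120), (206, 130), (210, 53), (214, 13), (218, 11), (222, 11), (226, 11), (230, 53), (234, 51), (238, 60), (242, 66), (246, 66), (250, 69), (254, 70), (258, 71), (262, 70), (266, 69), (270, 5), (274, 10), (278, 14), (282, 14), (286, 17), (290, 14), (294, 36), (298, 41)]
```

Request:
apply_moves(
  targets=[
    [[0,0,-2],0],
    [[8,0,-2],0],
    [[20,0,-2],0],
    [[34,0,-2],0],
    [[50,0,-2],0],
    [[66,0,-2],0],
    [[82,0,-2],0],
    [[95,0,-2],0],
  ],
)

```text
time: 39.78
tcp_pos: [458.8, -17.3, 54.9]
tcp_rot: [2.137, 2.302, -0.001]
ft_force: [-0.4, -5.0, -4.0]
opening: 0.433
grip_force: 30.0
```

Request:
apply_moves(
  targets=[
    [[7,0,-1],0],
    [[14,0,-3],0],
    [[20,0,-5],0],
    [[26,0,-6.5],0],
    [[32,0,-7.5],0],
    [[34,0,-7.5],0],
    [[34,0,-7.5],0],
  ],
)

```text
time: 40.37
tcp_pos: [456.9, 15.5, 62.8]
tcp_rot: [2.137, 2.302, -0.0]
ft_force: [-0.7, -4.6, -3.7]
opening: 0.429
grip_force: 30.0
```

```bash
cat > chk.py <<'E'
from h import *
s=manip.state();print(s['time'],s['tcp_pos'],s['opening'],s['grip_force'],s['ft_force'],s['moment'])
d=np.array(s['tcp_pos'][:2])-[554.5,18.3];print('board',R([0,0,np.radians(-4.2)])[:2,:2]@d)
t=manip.capture('top').astype(int);a=cv2.imread('pics/top0.png').astype(int)
d=np.abs(t-a).sum(2); print([(u,[int(d[v0+k,u]) for k in (-5,-3,0,3,5)]) for u in range(340,396,4) for v0 in [int(round(239.5-(u-313.6)*.07))]])
E
python3 chk.py
```

```text
40.3667 [456.93114705  15.51901345  62.80864712] 0.42900255917598723 29.974805116653442 [-0.66003408 -4.55322364 -3.71638504] [-0.90478628 -0.03835532 -0.11374493]
board [-97.51050402   4.37224874]
[(340, [214, 199, 172, 138, 138]), (344, [222, 208, 184, 161, 134]), (348, [225, 205, 192, 160, 143]), (352, [232, 211, 193, 171, 141]), (356, [291, 278, 326, 357, 380]), (360, [228, 221, 200, 202, 200]), (364, [222, 213, 205, 205, 200]), (368, [117, 236, 365, 108, 93]), (372, [8, 5, 25, 149, 31]), (376, [3, 2, 14, 17, 24]), (380, [5, 3, 15, 17, 18]), (384, [4, 5, 13, 16, 52]), (388, [2, 7, 3, 2, 8]), (392, [2, 1, 4, 1, 4])]
```

Request:
apply_moves(
  targets=[
    [[7,0,0],0],
    [[18,0,0],0],
    [[30,0,0],0],
    [[42,0,0],0],
    [[54,0,0],0],
    [[66,0,0],0],
    [[78,0,0],0],
    [[85,0,0],0],
  ],
)

```text
time: 41.08
tcp_pos: [450.5, 100.4, 62.6]
tcp_rot: [2.138, 2.302, -0.001]
ft_force: [-0.3, -5.1, -2.9]
opening: 0.429
grip_force: 30.0
```

Request:
apply_moves(
  targets=[
    [[6,0,0],0],
    [[11,0,0],0],
    [[13,0,0],0],
    [[13,0,0],0],
    [[13,0,0],0],
  ],
)

```text
time: 41.5
tcp_pos: [449.6, 112.8, 62.6]
tcp_rot: [-2.138, -2.302, 0.001]
ft_force: [-1.4, -4.2, -2.5]
opening: 0.427
grip_force: 30.0
```

```bash
python3 chk.py
python3 - <<'E'
from h import *
s=manip.state();c=cam('wrist',s);im=manip.capture('wrist')
p=s['tcp_pos'];e=np.array([-.0732,.9973])
z=88+9.6
print([np.round(w2pix('wrist',[*(p[:2]+e*k),z],c)[1],1) for k in (37,33)],[(v,int(im[v,320].mean())) for v in range(190,300,3)])
E
```

```text
41.5 [449.57028471 112.78387248  62.59615984] 0.4268986250231879 29.97346043586731 [-1.41835601 -4.21670027 -2.53277248] [-1.19359249e+00 -7.39878576e-04 -2.62742800e-01]
board [-97.72809567 101.91499706]
[(340, [3, 1, 25, 109, 12]), (344, [4, 2, 23, 373, 21]), (348, [2, 2, 33, 319, 24]), (352, [4, 2, 18, 15, 11]), (356, [1, 4, 15, 15, 53]), (360, [7, 0, 12, 15, 13]), (364, [4, 3, 22, 13, 12]), (368, [2, 3, 124, 14, 13]), (372, [4, 3, 26, 148, 22]), (376, [2, 0, 17, 15, 33]), (380, [1, 1, 16, 15, 13]), (384, [4, 2, 13, 17, 50]), (388, [3, 6, 7, 2, 4]), (392, [1, 0, 6, 1, 1])]
[np.float64(222.0), np.float64(230.7)] [(190, 100), (193, 100), (196, 100), (199, 101), (202, 99), (205, 103), (208, 35), (211, 44), (214, 6), (217, 6), (220, 3), (223, 9), (226, 11), (229, 42), (232, 41), (235, 44), (238, 48), (241, 52), (244, 54), (247, 54), (250, 54), (253, 57), (256, 54), (259, 55), (262, 56), (265, 56), (268, 60), (271, 6), (274, 9), (277, 6), (280, 10), (283, 9), (286, 10), (289, 12), (292, 29), (295, 28), (298, 32)]
```

Request:
apply_moves(
  targets=[
    [[0,0,1.5],0],
    [[0,0,3],0],
    [[0,0,4.5],0],
    [[0,0,6],0],
    [[0,0,7.5],0],
    [[0,0,8.5],0],
    [[0,0,8.5],0],
  ],
)

```text
time: 42.18
tcp_pos: [450.6, 113.7, 55.0]
tcp_rot: [2.137, 2.302, 0.004]
ft_force: [0.1, -1.9, 5.6]
opening: 0.429
grip_force: 30.0
```

```bash
python3 chk.py
```

```text
42.1833 [450.59165048 113.66876684  55.03243653] 0.42906954671431535 30.001005828380585 [ 0.07201803 -1.91061736  5.64836405] [-0.78665874  0.00767191 -0.00561445]
board [-96.64466474 102.72271203]
[(340, [2, 3, 5, 6, 2]), (344, [6, 3, 1, 1, 3]), (348, [1, 3, 3, 2, 0]), (352, [0, 4, 3, 3, 1]), (356, [2, 5, 6, 3, 2]), (360, [0, 0, 2, 3, 1]), (364, [1, 4, 0, 1, 0]), (368, [1, 4, 3, 3, 5]), (372, [6, 1, 2, 0, 0]), (376, [3, 1, 0, 0, 1]), (380, [1, 1, 3, 2, 4]), (384, [8, 1, 1, 1, 2]), (388, [4, 4, 2, 2, 1]), (392, [5, 4, 4, 1, 1])]
```

The hook came off again while lowering. Contact came 2 to 3 mm above flat, which fits the case's front edge landing on the rib and tipping the nose up. I'll repeat the draw, go about 8 mm further back before lowering, then slide forward against the rib.

Request:
apply_moves(
  targets=[
    [[0,0,-8],0],
    [[0,0,-18],0],
    [[0,0,-30],0],
    [[0,0,-42],0],
    [[0,0,-42],0],
    [[0,0,-42],0],
    [[0,0,-42],0],
  ],
)

```text
time: 42.82
tcp_pos: [449.2, 113.2, 95.7]
tcp_rot: [-2.137, -2.302, 0.0]
ft_force: [-0.2, 0.9, -3.9]
opening: 0.428
grip_force: 30.0
```

Request:
apply_moves(
  targets=[
    [[-25,0,0],0],
    [[-55,0,0],0],
    [[-85,0,0],0],
    [[-115,0,0],0],
    [[-145,0,0],0],
    [[-175,0,0],0],
    [[-205,0,0],0],
    [[-226,0,0],0],
  ],
)

```text
time: 43.48
tcp_pos: [465.6, -114.4, 95.1]
tcp_rot: [-2.138, -2.3, 0.001]
ft_force: [0.2, 0.1, -3.6]
opening: 0.427
grip_force: 30.0
```

Request:
apply_moves(
  targets=[
    [[0,0,0],0],
    [[0,0,10],0],
    [[0,0,20],0],
    [[0,0,28],0],
    [[0,0,34],0],
    [[0,0,36],0],
    [[0,0,36],0],
  ],
)

```text
time: 44.07
tcp_pos: [465.5, -111.4, 58.9]
tcp_rot: [-2.135, -2.302, 0.001]
ft_force: [1.1, 0.9, -3.4]
opening: 0.426
grip_force: 30.0
```

```bash
python3 chk.py | head -3
python3 - <<'E'
from h import *
s=manip.state();c=cam('wrist',s);im=manip.capture('wrist')
print([(v,int(im[v,320].mean())) for v in range(200,300,3)])
E
```

```text
44.0667 [ 465.502576   -111.36115929   58.86441319] 0.4256561879708494 29.99945193529129 [ 1.12884617  0.89036808 -3.3991031 ] [-0.0206488  -0.02812702 -0.02109048]
board [ -98.25456894 -122.79494041]
[(340, [2, 1, 1, 5, 1]), (344, [3, 6, 1, 4, 3]), (348, [2, 5, 2, 7, 5]), (352, [3, 3, 8, 3, 3]), (356, [3, 7, 2, 291, 291]), (360, [312, 315, 467, 490, 483]), (364, [483, 382, 420, 458, 220]), (368, [201, 205, 205, 203, 295]), (372, [443, 403, 209, 211, 212]), (376, [209, 216, 367, 223, 217]), (380, [147, 144, 167, 199, 204]), (384, [154, 147, 146, 182, 201]), (388, [173, 159, 152, 163, 182]), (392, [187, 170, 160, 155, 168])]
[(200, 120), (203, 120), (206, 120), (209, 120), (212, 132), (215, 52), (218, 8), (221, 14), (224, 15), (227, 42), (230, 50), (233, 54), (236, 60), (239, 67), (242, 69), (245, 68), (248, 70), (251, 71), (254, 71), (257, 71), (260, 72), (263, 72), (266, 26), (269, 12), (272, 14), (275, 10), (278, 16), (281, 16), (284, 17), (287, 19), (290, 13), (293, 36), (296, 41), (299, 42)]
```

Request:
apply_moves(
  targets=[
    [[-2,0,1],0],
    [[-2,0,2],0],
    [[-2,0,3],0],
    [[-2,0,3.5],0],
    [[-2,0,3.5],0],
  ],
)

```text
time: 44.58
tcp_pos: [466.4, -114.4, 56.6]
tcp_rot: [-2.138, -2.302, -0.0]
ft_force: [0.0, -1.1, -3.6]
opening: 0.427
grip_force: 30.0
```

Request:
apply_moves(
  targets=[
    [[0,0,0],0],
    [[0,0,0],0],
    [[0,0,0],0],
    [[0,0,1],0],
    [[0,0,2],0],
    [[0,0,2],0],
    [[0,0,2],0],
  ],
  fingers=56,
)

```text
time: 45.17
tcp_pos: [466.4, -114.3, 54.5]
tcp_rot: [-2.138, -2.302, 0.0]
ft_force: [-0.3, -1.0, 1.0]
opening: 0.562
grip_force: 0.0
```

Request:
apply_moves(
  targets=[
    [[0,0,0],0],
    [[0,0,0],0],
    [[0,0,0],0],
    [[0,0,0],0],
    [[0,0,0],0],
  ],
  fingers=0,
)

```text
time: 45.58
tcp_pos: [466.5, -114.3, 54.7]
tcp_rot: [2.138, 2.302, 0.0]
ft_force: [-0.4, 1.0, 1.4]
opening: 0.426
grip_force: 30.0
```

```bash
python3 chk.py | head -2
python3 - <<'E'
from h import *
s=manip.state();c=cam('wrist',s);im=manip.capture('wrist')
p=s['tcp_pos'];e=np.array([-.0732,.9973])
print([np.round(w2pix('wrist',[*(p[:2]+e*k),88],c)[1],1) for k in (37,33,29)])
print([(v,int(im[v,320].mean())) for v in range(200,300,2)])
E
```

```text
45.5833 [ 466.5197628  -114.33818862   54.66837797] 0.4255308858491344 29.999504685401917 [-0.39625028  0.98264764  1.38579281] [-0.02707684 -0.12219854  0.07739964]
board [ -97.45814608 -125.83847179]
[np.float64(220.7), np.float64(229.3), np.float64(237.8)]
[(200, 119), (202, 120), (204, 118), (206, 120), (208, 118), (210, 124), (212, 44), (214, 51), (216, 57), (218, 15), (220, 15), (222, 14), (224, 11), (226, 10), (228, 14), (230, 11), (232, 10), (234, 55), (236, 51), (238, 52), (240, 52), (242, 58), (244, 61), (246, 65), (248, 68), (250, 67), (252, 69), (254, 69), (256, 69), (258, 68), (260, 70), (262, 70), (264, 69), (266, 70), (268, 70), (270, 69), (272, 71), (274, 61), (276, 9), (278, 13), (280, 10), (282, 11), (284, 12), (286, 10), (288, 13), (290, 14), (292, 37), (294, 34), (296, 42), (298, 41)]
```

Request:
apply_moves(
  targets=[
    [[0,0,-2],0],
    [[8,0,-2],0],
    [[20,0,-2],0],
    [[34,0,-2],0],
    [[50,0,-2],0],
    [[66,0,-2],0],
    [[82,0,-2],0],
    [[98,0,-2],0],
  ],
)

```text
time: 46.35
tcp_pos: [458.6, -15.5, 56.3]
tcp_rot: [2.137, 2.302, -0.001]
ft_force: [0.9, -4.9, -4.7]
opening: 0.425
grip_force: 30.0
```

Request:
apply_moves(
  targets=[
    [[10,0,-1],0],
    [[17,0,-3],0],
    [[23,0,-5],0],
    [[29,0,-6.5],0],
    [[35,0,-7.5],0],
    [[37,0,-7.5],0],
    [[37,0,-7.5],0],
  ],
)

```text
time: 46.93
tcp_pos: [456.5, 20.4, 64.2]
tcp_rot: [2.137, 2.302, -0.0]
ft_force: [-1.3, -4.1, -3.9]
opening: 0.427
grip_force: 30.0
```

Request:
apply_moves(
  targets=[
    [[7,0,0],0],
    [[18,0,0],0],
    [[30,0,0],0],
    [[42,0,0],0],
    [[54,0,0],0],
    [[66,0,0],0],
    [[78,0,0],0],
    [[90,0,0],0],
  ],
)

```text
time: 47.6
tcp_pos: [449.9, 109.9, 64.1]
tcp_rot: [2.138, 2.301, -0.001]
ft_force: [0.8, -4.1, -4.8]
opening: 0.428
grip_force: 30.0
```

Request:
apply_moves(
  targets=[
    [[6,0,0],0],
    [[11,0,0],0],
    [[16,0,0],0],
    [[16,0,0],0],
    [[16,0,0],0],
  ],
)

```text
time: 48.02
tcp_pos: [448.7, 125.7, 64.1]
tcp_rot: [2.137, 2.302, -0.001]
ft_force: [-0.3, -4.4, -3.5]
opening: 0.429
grip_force: 30.0
```

```bash
python3 chk.py
python3 - <<'E'
from h import *
s=manip.state();c=cam('wrist',s);im=manip.capture('wrist')
print([(v,int(im[v,320].mean())) for v in range(204,250,2)])
E
```

```text
48.0167 [448.65227263 125.66877899  64.08675934] 0.42857688741536343 29.999088048934937 [-0.29240423 -4.38601328 -3.52458679] [-0.89542281 -0.08355938 -0.13238068]
board [-97.69997508 114.83253441]
[(340, [2, 1, 13, 13, 11]), (344, [1, 3, 5, 7, 10]), (348, [1, 4, 14, 17, 20]), (352, [4, 1, 17, 12, 30]), (356, [0, 4, 12, 12, 8]), (360, [2, 1, 17, 127, 21]), (364, [3, 3, 24, 127, 14]), (368, [0, 2, 25, 12, 14]), (372, [4, 1, 14, 146, 20]), (376, [1, 1, 13, 16, 23]), (380, [0, 2, 14, 16, 17]), (384, [3, 3, 16, 21, 14]), (388, [2, 5, 2, 2, 3]), (392, [1, 4, 1, 0, 2])]
[(204, 99), (206, 96), (208, 96), (210, 101), (212, 34), (214, 37), (216, 41), (218, 2), (220, 7), (222, 10), (224, 8), (226, 9), (228, 5), (230, 8), (232, 2), (234, 40), (236, 41), (238, 40), (240, 40), (242, 42), (244, 47), (246, 50), (248, 52)]
```

Still hooked and level, with the case further back. I'm lowering in stages with checks.

Request:
apply_moves(
  targets=[
    [[0,0,1.5],0],
    [[0,0,3],0],
    [[0,0,4],0],
    [[0,0,5],0],
    [[0,0,5],0],
  ],
)

```text
time: 48.53
tcp_pos: [448.7, 125.8, 59.0]
tcp_rot: [2.137, 2.302, -0.0]
ft_force: [1.0, -4.6, -1.9]
opening: 0.431
grip_force: 30.0
```

```bash
python3 chk.py|cut -c1-900
python3 - <<'E'
from h import *
im=manip.capture('wrist')
print([(v,int(im[v,320].mean())) for v in range(206,240,2)])
E
```

```text
48.5333 [448.70710332 125.8350568   58.98915287] 0.4306551498556458 29.999483227729797 [ 0.99676049 -4.63428182 -1.87587297] [-1.37506673 -0.21592172  0.10111588]
board [-97.63311376 114.99434998]
[(340, [2, 2, 14, 14, 13]), (344, [4, 1, 2, 10, 19]), (348, [1, 1, 13, 14, 19]), (352, [5, 1, 11, 18, 27]), (356, [5, 4, 10, 12, 9]), (360, [2, 1, 11, 305, 24]), (364, [2, 0, 11, 130, 14]), (368, [2, 1, 23, 89, 10]), (372, [4, 1, 14, 116, 16]), (376, [3, 3, 13, 13, 22]), (380, [1, 1, 14, 12, 12]), (384, [4, 1, 12, 17, 13]), (388, [2, 4, 2, 3, 2]), (392, [0, 5, 1, 3, 2])]
[(206, 95), (208, 95), (210, 96), (212, 105), (214, 33), (216, 38), (218, 13), (220, 8), (222, 5), (224, 6), (226, 11), (228, 4), (230, 9), (232, 8), (234, 40), (236, 38), (238, 38)]
```

Request:
apply_moves(
  targets=[
    [[0,0,1],0],
    [[0,0,2],0],
    [[0,0,3],0],
    [[0,0,4],0],
    [[0,0,4],0],
  ],
)

```text
time: 49.05
tcp_pos: [448.7, 126.1, 55.4]
tcp_rot: [-2.137, -2.302, 0.0]
ft_force: [-2.0, -4.9, 3.1]
opening: 0.425
grip_force: 30.0
```

```bash
python3 chk.py|cut -c1-900
python3 - <<'E'
from h import *
im=manip.capture('wrist')
print([(v,int(im[v,320].mean())) for v in range(206,240,2)])
E
```

```text
49.05 [448.68713284 126.05195749  55.38460398] 0.42510179416745136 30.000337958335876 [-2.01914796 -4.865148    3.10951139] [-1.31984039  0.17183208 -0.00193609]
board [-97.63714519 115.21213078]
[(340, [4, 7, 14, 11, 9]), (344, [1, 2, 10, 9, 15]), (348, [2, 2, 11, 11, 24]), (352, [2, 2, 15, 16, 22]), (356, [3, 9, 10, 13, 46]), (360, [0, 1, 12, 304, 20]), (364, [5, 0, 12, 122, 9]), (368, [2, 2, 39, 114, 13]), (372, [9, 1, 13, 121, 111]), (376, [1, 3, 11, 11, 24]), (380, [1, 2, 12, 11, 14]), (384, [3, 2, 12, 15, 11]), (388, [3, 4, 1, 2, 2]), (392, [2, 5, 2, 2, 1])]
[(206, 95), (208, 95), (210, 94), (212, 99), (214, 31), (216, 38), (218, 32), (220, 2), (222, 7), (224, 4), (226, 6), (228, 7), (230, 6), (232, 5), (234, 38), (236, 38), (238, 38)]
```

Request:
apply_moves(
  targets=[
    [[-1,0,0],0],
    [[-2,0,0],0],
    [[-3,0,0],0],
    [[-4,0,0],0],
    [[-5,0,0],0],
    [[-6,0,0],0],
    [[-6,0,0],0],
  ],
)

```text
time: 49.73
tcp_pos: [449.4, 119.9, 55.4]
tcp_rot: [2.138, 2.302, 0.001]
ft_force: [-0.0, -3.7, 4.5]
opening: 0.432
grip_force: 30.0
```

Request:
apply_moves(
  targets=[
    [[-1,0,0],0],
    [[-2,0,0],0],
    [[-2,0,0],0],
  ],
)

```text
time: 49.98
tcp_pos: [449.4, 119.6, 55.5]
tcp_rot: [-2.137, -2.301, -0.004]
ft_force: [-0.9, 6.7, 4.5]
opening: 0.429
grip_force: 30.0
```

Request:
apply_moves(
  targets=[
    [[-1,0,0],0],
    [[-2,0,0],0],
    [[-2,0,0],0],
  ],
)

```text
time: 50.23
tcp_pos: [449.5, 119.3, 55.7]
tcp_rot: [-2.135, -2.3, -0.008]
ft_force: [-3.2, 16.1, 6.1]
opening: 0.427
grip_force: 30.0
```

```bash
python3 chk.py|cut -c1-900
python3 - <<'E'
from h import *
im=manip.capture('wrist')
print([(v,int(im[v,320].mean())) for v in range(206,240,2)])
E
```

```text
50.2333 [449.46036089 119.3444334   55.72740787] 0.42672061862927285 30.002180635929108 [-3.20518194 16.13735018  6.14143738] [ 2.19575226  0.36152689 -0.06541595]
board [-97.35724063 108.46599007]
[(340, [3, 2, 155, 12, 11]), (344, [5, 6, 9, 5, 16]), (348, [1, 1, 10, 11, 20]), (352, [2, 0, 14, 16, 7]), (356, [2, 4, 11, 11, 44]), (360, [2, 0, 13, 14, 20]), (364, [2, 0, 11, 308, 10]), (368, [1, 1, 25, 115, 11]), (372, [5, 1, 12, 119, 18]), (376, [3, 1, 10, 15, 23]), (380, [2, 1, 13, 11, 13]), (384, [6, 4, 11, 15, 11]), (388, [1, 6, 3, 2, 1]), (392, [1, 1, 3, 3, 1])]
[(206, 95), (208, 94), (210, 95), (212, 99), (214, 31), (216, 38), (218, 25), (220, 6), (222, 6), (224, 7), (226, 6), (228, 2), (230, 6), (232, 5), (234, 40), (236, 37), (238, 36)]
```

Request:
apply_moves(
  targets=[
    [[2,0,0],0],
    [[3.5,0,0],0],
    [[3.5,0,0],0],
  ],
)

```text
time: 50.58
tcp_pos: [449.3, 119.5, 55.3]
tcp_rot: [2.137, 2.302, 0.0]
ft_force: [0.1, -2.6, 4.5]
opening: 0.428
grip_force: 30.0
```

Request:
apply_moves(
  targets=[
    [[0,0,0],0],
    [[0,0,0],0],
    [[0,0,0],0],
    [[0,0,0],0],
  ],
  fingers=54,
)

```text
time: 50.92
tcp_pos: [448.8, 119.5, 54.8]
tcp_rot: [-2.137, -2.302, 0.001]
ft_force: [1.3, -0.5, -0.2]
opening: 0.54
grip_force: 0.0
```

```bash
python3 chk.py|cut -c1-900
python3 - <<'E'
from h import *
im=manip.capture('wrist');cv2.imwrite('pics/w10.png',im)
print([(v,int(im[v,320].mean())) for v in range(206,310,2)])
E
```

```text
50.9167 [448.844343   119.49507988  54.8057653 ] 0.5398945092564268 0.0 [ 1.29054083 -0.4796501  -0.20520636] [-0.03246944 -0.08745669 -0.01352453]
board [-97.96057112 108.66134802]
[(340, [3, 1, 35, 13, 10]), (344, [3, 1, 9, 14, 8]), (348, [2, 1, 6, 6, 21]), (352, [2, 2, 12, 12, 8]), (356, [2, 3, 12, 12, 54]), (360, [3, 4, 11, 13, 19]), (364, [2, 2, 20, 306, 12]), (368, [1, 2, 24, 116, 12]), (372, [5, 0, 13, 122, 110]), (376, [1, 1, 13, 12, 22]), (380, [2, 1, 14, 14, 14]), (384, [4, 2, 11, 15, 13]), (388, [3, 3, 5, 2, 1]), (392, [0, 7, 4, 1, 2])]
[(206, 96), (208, 96), (210, 96), (212, 98), (214, 31), (216, 38), (218, 43), (220, 2), (222, 5), (224, 10), (226, 8), (228, 9), (230, 6), (232, 6), (234, 41), (236, 38), (238, 38), (240, 41), (242, 42), (244, 46), (246, 47), (248, 52), (250, 51), (252, 53), (254, 53), (256, 53), (258, 53), (260, 55), (262, 53), (264, 54), (266, 54), (268, 52), (270, 54), (272, 54), (274, 63), (276, 0), (278, 5), (280, 5), (282, 4), (284, 8), (286, 7), (288, 9), (290, 10), (292, 26), (294, 26), (296, 34), (298, 30), (300, 32), (302, 34), (304, 37), (306, 35), (308, 36)]
```

Run:
```python
from h import *
s=manip.state();c=cam('wrist',s)
Bi=lambda p:np.round(R([0,0,np.radians(-4.2)])[:2,:2]@(np.array(p[:2])-[554.5,18.3]),1)
print('rear',Bi(pix2w('wrist',(320,233),88,c)),'rear bottom',Bi(pix2w('wrist',(320,213.5),30,c)),'btn rear',Bi(pix2w('wrist',(320,275),101,c)),'btn front',Bi(pix2w('wrist',(320,291),101,c)))
B=lambda x,y:np.array([554.5,18.3])+R([0,0,np.radians(4.2)])[:2,:2]@[x,y]
print(B(-97,74),B(-97,105))
```

```text
rear [-97.5 139.8] rear bottom [-97.5 129.9] btn rear [-97.5 126.7] btn front [-97.5 119.3]
[452.34086912  84.99716619] [450.07048501 115.91391499]
```

Request:
apply_moves(
  targets=[
    [[0,0,-8],0],
    [[0,0,-20],0],
    [[0,0,-40],0],
    [[0,0,-60],0],
    [[0,0,-75],0],
    [[0,0,-75],0],
  ],
)

```text
time: 51.52
tcp_pos: [451.6, 119.9, 134.4]
tcp_rot: [2.135, 2.299, 0.008]
ft_force: [0.5, 0.5, 0.3]
opening: 0.541
grip_force: 0.0
```

Request:
apply_moves(
  targets=[
    [[-12,0,0],0],
    [[-24,1,0],0],
    [[-34,1,0],0],
    [[-34,1,0],0],
    [[-34,1,0],0],
    [[-34,1,0],0],
    [[-34,1,0],0],
    [[-34,1,0],0],
  ],
  fingers=0,
)

```text
time: 52.18
tcp_pos: [452.6, 86.1, 130.0]
tcp_rot: [-2.137, -2.302, 0.0]
ft_force: [-0.0, -0.2, -0.9]
opening: 0.021
grip_force: 0.0
```

```bash
python3 chk.py|cut -c1-900
python3 - <<'E'
from h import *
s=manip.state();c=cam('wrist',s);im=manip.capture('wrist');cv2.imwrite('pics/w11.png',im)
Bi=lambda p:np.round(R([0,0,np.radians(-4.2)])[:2,:2]@(np.array(p[:2])-[554.5,18.3]),1)
print([(v,int(im[v,320].mean())) for v in range(120,300,4)])
print([(v,Bi(pix2w('wrist',(320,v),88,c))[1],Bi(pix2w('wrist',(320,v),30,c))[1]) for v in range(140,300,20)])
E
```

```text
52.1833 [452.56487379  86.08999008 130.03173176] 0.02114039134129355 0.0 [-0.04292873 -0.15570976 -0.90695616] [-0.03047441 -0.07206945  0.02353463]
board [-96.69656045  75.07348339]
[(340, [4, 5, 37, 13, 11]), (344, [4, 3, 4, 7, 18]), (348, [2, 6, 11, 14, 14]), (352, [5, 1, 13, 12, 10]), (356, [5, 7, 11, 10, 48]), (360, [6, 1, 12, 13, 22]), (364, [1, 3, 23, 297, 12]), (368, [1, 2, 23, 120, 15]), (372, [5, 1, 11, 118, 105]), (376, [1, 0, 13, 12, 25]), (380, [1, 3, 11, 14, 17]), (384, [6, 3, 12, 18, 10]), (388, [2, 5, 3, 0, 1]), (392, [2, 4, 1, 0, 2])]
[(120, 233), (124, 233), (128, 233), (132, 233), (136, 233), (140, 234), (144, 234), (148, 64), (152, 57), (156, 109), (160, 140), (164, 69), (168, 68), (172, 72), (176, 8), (180, 17), (184, 12), (188, 77), (192, 15), (196, 71), (200, 14), (204, 70), (208, 13), (212, 12), (216, 70), (220, 69), (224, 67), (228, 66), (232, 67), (236, 55), (240, 60), (244, 60), (248, 56), (252, 102), (256, 99), (260, 68), (264, 95), (268, 126), (272, 129), (276, 127), (280, 65), (284, 130), (288, 125), (292, 31), (296, 39)]
[(140, np.float64(141.9), np.float64(138.7)), (160, np.float64(128.7), np.float64(121.5)), (180, np.float64(115.0), np.float64(103.6)), (200, np.float64(100.7), np.float64(84.9)), (220, np.float64(85.8), np.float64(65.5)), (240, np.float64(70.3), np.float64(45.2)), (260, np.float64(54.1), np.float64(24.0)), (280, np.float64(37.2), np.float64(1.9))]
```

Request:
apply_moves(
  targets=[
    [[-2,0,6],0],
    [[-2,0,12],0],
    [[-2,0,17],0],
    [[-2,0,20],0],
    [[-2,0,20],0],
    [[-2,0,20],0],
  ],
)

```text
time: 52.78
tcp_pos: [452.6, 83.7, 109.7]
tcp_rot: [-2.137, -2.302, 0.001]
ft_force: [0.7, 0.5, -0.7]
opening: 0.002
grip_force: 0.0
```

Request:
apply_moves(
  targets=[
    [[0,0,1],0],
    [[0,0,2],0],
    [[0,0,2],0],
  ],
)

```text
time: 53.03
tcp_pos: [453.2, 83.7, 108.8]
tcp_rot: [2.137, 2.302, 0.001]
ft_force: [-1.2, -0.4, 3.4]
opening: 0.006
grip_force: 2.1
```

Request:
apply_moves(
  targets=[
    [[0,0,1],0],
    [[0,0,1.5],0],
    [[0,0,1.5],0],
  ],
)

```text
time: 53.28
tcp_pos: [454.0, 83.5, 108.4]
tcp_rot: [2.136, 2.301, 0.002]
ft_force: [-3.4, -1.8, 11.9]
opening: 0.004
grip_force: 6.0
```

Request:
apply_moves(
  targets=[
    [[0,0,1],0],
    [[0,0,2],0],
    [[0,0,2],0],
  ],
)

```text
time: 53.53
tcp_pos: [454.6, 82.7, 107.6]
tcp_rot: [2.135, 2.299, 0.002]
ft_force: [-5.6, -6.5, 21.0]
opening: 0.003
grip_force: 10.4
```

Request:
apply_moves(
  targets=[
    [[0,0,0.5],0],
    [[0,0,1],0],
    [[0,0,1],0],
  ],
)

```text
time: 53.78
tcp_pos: [454.9, 82.7, 107.6]
tcp_rot: [2.135, 2.299, 0.002]
ft_force: [-10.4, -6.9, 29.3]
opening: 0.007
grip_force: 14.6
```

```bash
python3 chk.py|cut -c1-900
```

```text
53.7833 [454.8566673   82.69422386 107.58579649] 0.007112524922716921 14.598924983292818 [-10.44561193  -6.9209766   29.32119425] [-1.36461218  1.84996579  0.02734521]
board [-94.6596214   71.51898974]
[(340, [1, 4, 368, 133, 52]), (344, [2, 0, 8, 11, 24]), (348, [2, 1, 6, 27, 10]), (352, [2, 1, 16, 15, 10]), (356, [1, 6, 13, 16, 106]), (360, [5, 4, 18, 17, 12]), (364, [3, 1, 152, 125, 12]), (368, [3, 2, 29, 91, 49]), (372, [3, 1, 14, 134, 27]), (376, [3, 2, 15, 15, 13]), (380, [3, 2, 14, 16, 12]), (384, [2, 7, 15, 20, 102]), (388, [3, 6, 6, 1, 3]), (392, [3, 2, 1, 0, 2])]
```

Request:
apply_moves(
  targets=[
    [[0,0,-4],0],
    [[0,0,-10],0],
    [[0,0,-18],0],
    [[0,0,-26],0],
    [[0,0,-26],0],
  ],
)

```text
time: 54.25
tcp_pos: [453.9, 83.9, 131.6]
tcp_rot: [2.136, 2.301, 0.003]
ft_force: [0.6, -0.5, 0.0]
opening: 0.002
grip_force: 0.0
```

Request:
apply_moves(
  targets=[
    [[10,0,0],0],
    [[22,0,0],0],
    [[32,0,0],0],
    [[32,0,0],0],
    [[32,0,0],0],
  ],
)

```text
time: 54.67
tcp_pos: [450.1, 116.3, 129.2]
tcp_rot: [-2.135, -2.304, 0.001]
ft_force: [0.1, -0.1, 0.1]
opening: 0.006
grip_force: 0.0
```

```bash
python3 chk.py|cut -c1-900;python3 - <<'E'
from h import *
s=manip.state();c=cam('wrist',s);im=manip.capture('wrist');cv2.imwrite('pics/w12.png',im)
Bi=lambda p:np.round(R([0,0,np.radians(-4.2)])[:2,:2]@(np.array(p[:2])-[554.5,18.3]),1)
print([(v,int(im[v,320].mean())) for v in range(180,300,3)])
print([(v,Bi(pix2w('wrist',(320,v),101,c))[1]) for v in range(200,300,20)])
t=manip.capture('top');cv2.imwrite('pics/t12.png',t)
E
```

```text
54.6667 [450.0542234  116.25734467 129.21757139] 0.006310004711976149 0.0 [ 0.14493869 -0.12339643  0.07123838] [-0.02731353 -0.06630802  0.02039361]
board [-96.99106577 105.34369836]
[(340, [3, 1, 358, 130, 48]), (344, [5, 2, 7, 10, 19]), (348, [3, 2, 8, 19, 18]), (352, [2, 0, 15, 14, 10]), (356, [5, 5, 13, 12, 107]), (360, [3, 1, 16, 14, 12]), (364, [2, 5, 148, 126, 11]), (368, [2, 1, 26, 102, 49]), (372, [4, 0, 15, 123, 23]), (376, [3, 1, 15, 16, 14]), (380, [4, 2, 15, 14, 12]), (384, [3, 5, 16, 15, 130]), (388, [4, 4, 4, 1, 0]), (392, [2, 1, 4, 1, 2])]
[(180, 112), (183, 100), (186, 5), (189, 9), (192, 5), (195, 47), (198, 54), (201, 61), (204, 62), (207, 63), (210, 63), (213, 63), (216, 67), (219, 5), (222, 11), (225, 12), (228, 12), (231, 8), (234, 70), (237, 9), (240, 11), (243, 28), (246, 11), (249, 28), (252, 12), (255, 9), (258, 25), (261, 25), (264, 42), (267, 41), (270, 41), (273, 41), (276, 42), (279, 41), (282, 39), (285, 40), (288, 52), (291, 48), (294, 32), (297, 41)]
[(200, np.float64(134.4)), (220, np.float64(120.6)), (240, np.float64(106.2)), (260, np.float64(91.2)), (280, np.float64(75.5))]
```

Request:
apply_moves(
  targets=[
    [[0,0,4],0],
    [[0,0,8],0],
    [[0,0,10],0],
    [[0,0,12],0],
    [[0,0,14],0],
    [[0,0,16],0],
    [[0,0,16],0],
  ],
)

```text
time: 55.4
tcp_pos: [450.2, 115.4, 113.2]
tcp_rot: [-2.138, -2.302, 0.001]
ft_force: [0.4, 0.5, 0.4]
opening: 0.007
grip_force: 0.0
```

Request:
apply_moves(
  targets=[
    [[0,0,1],0],
    [[0,0,2],0],
    [[0,0,2],0],
  ],
)

```text
time: 55.65
tcp_pos: [450.7, 115.6, 112.6]
tcp_rot: [2.137, 2.302, 0.0]
ft_force: [-5.6, -2.1, 10.4]
opening: 0.009
grip_force: 5.4
```

Request:
apply_moves(
  targets=[
    [[0,0,1],0],
    [[0,0,2],0],
    [[0,0,2],0],
  ],
)

```text
time: 55.9
tcp_pos: [451.8, 115.7, 112.7]
tcp_rot: [2.136, 2.301, 0.003]
ft_force: [-9.7, -3.5, 25.0]
opening: 0.006
grip_force: 12.6
```

Request:
apply_moves(
  targets=[
    [[0,0,-5],0],
    [[0,0,-15],0],
    [[0,0,-35],0],
    [[0,0,-60],0],
    [[0,0,-90],0],
    [[0,0,-110],0],
    [[0,0,-110],0],
    [[0,0,-110],0],
  ],
)

```text
time: 56.57
tcp_pos: [451.5, 115.8, 221.2]
tcp_rot: [2.136, 2.301, 0.004]
ft_force: [-0.1, -0.2, -0.2]
opening: 0.003
grip_force: 0.0
```

```bash
python3 chk.py|cut -c1-900;python3 - <<'E'
from h import *
t=manip.capture('top');cv2.imwrite('pics/t13.png',t)
a=cv2.imread('pics/t12.png').astype(int);b=cv2.imread('pics/t8.png').astype(int)
x=t.astype(int)
# tray region brightness map (carriers grey vs black tray), coarse
for n,i in(('t8',b),('now',x)):
    print(n,[[int(i[v,u].mean()) for u in range(296,368,4)] for v in (192,200,208,216)])
E
```

```text
56.5667 [451.46279215 115.84504654 221.24396499] 0.0032461058349223405 0.0 [-0.11209301 -0.24612232 -0.21192405] [-0.02220795 -0.12629295  0.0248766 ]
board [-95.61647573 104.82934643]
[(340, [3, 3, 363, 132, 53]), (344, [4, 1, 7, 12, 26]), (348, [5, 3, 12, 18, 11]), (352, [2, 2, 13, 16, 69]), (356, [0, 3, 14, 15, 106]), (360, [4, 2, 12, 16, 12]), (364, [2, 1, 155, 135, 13]), (368, [3, 1, 28, 92, 55]), (372, [5, 1, 15, 123, 21]), (376, [2, 0, 15, 15, 12]), (380, [1, 1, 13, 20, 12]), (384, [4, 2, 15, 15, 108]), (388, [1, 6, 2, 3, 3]), (392, [4, 2, 3, 1, 3])]
t8 [[79, 101, 102, 86, 86, 163, 160, 161, 78, 81, 85, 82, 84, 83, 85, 83, 85, 155], [83, 155, 84, 69, 83, 161, 157, 160, 83, 81, 84, 86, 85, 87, 85, 84, 85, 88], [87, 96, 76, 101, 87, 118, 159, 164, 85, 84, 87, 87, 87, 86, 84, 86, 87, 80], [94, 93, 93, 84, 86, 101, 164, 164, 81, 85, 88, 88, 89, 87, 88, 90, 91, 72]]
now [[72, 101, 99, 84, 84, 159, 161, 159, 74, 82, 82, 83, 82, 83, 86, 86, 86, 155], [78, 155, 82, 66, 84, 159, 156, 162, 85, 86, 83, 84, 85, 82, 87, 88, 88, 86], [98, 90, 81, 103, 82, 114, 157, 162, 84, 85, 86, 86, 85, 87, 90, 90, 91, 79], [130, 98, 135, 89, 85, 103, 164, 163, 83, 86, 86, 86, 85, 86, 89, 89, 90, 73]]
```

```bash
python3 -c "
from bench import manip
print(manip.hand_in())"
```

```text
the job is handed in; nothing more can be done
None
```

The job is handed in, verdict not shown: two carriers are in bays, the three knobs are at their stops (middle first), and the tape is hooked, snug behind the rib and locked; the hook took three tries, and I judged its final seating by feel and image numbers, not a viewed picture.

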